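Load the tube warming cabinet and start it

ROBOT

A 6-joint arm with a two-finger parallel gripper is mounted at the origin on the work surface. World frame = base frame: x ahead of the robot, y to its left, z up, the work surface at z = 0. Lengths are in mm, angles in rad, forces in N, time in s.
With the tool pointing down it reaches from about 300 to 750 mm from the base axis. Payload 8.5 kg.
Tool frame: the origin (TCP) lies at the very end of the fingers, on their centre line; the grasp point (between the pads) lies 19 mm behind it (hold_point_z is the z of the grasp point in the tool frame, in mm); z points along the fingers, y is the direction in which the jaws open and shut (so a half turn about z gives the same grasp; the last joint's range is limited). The gripper opens to 85 mm and grips with 20 to 120 N. Pads are 22 mm wide; open, the fingers measure 114 mm over their backs; the gripper's body (76 mm by 85 mm) begins 54 mm behind the grasp point. The pads swing forward as they close: fully open they stand 13 mm farther back than shut.
Start: joints at [0.899, 0.381, 1.297, -0, 1.464, -0.215], TCP at [242.582, 493.593, 231.322] pointing down, gripper open.
Joint ranges: [-3.11, 3.11], [-0.89, 2.33], [0.22, 2.48], [-1.42, 4.56], [0.17, 2.85], [-2.88, 2.88]. Speed limits (rad/s): [2.39, 2.39, 3.14, 3.14, 3.14, 3.14].

INTERFACE

Orientations are given as [roll, pitch, yaw] about the fixed x, y, z axes, in that order (R = Rz(yaw) Ry(pitch) Rx(roll)).
In Python, from station import get_obs, grab_frame, sign_off, trace, hold_point_z gives the robot as it stands.
- The arm moves only by the tool play_rows, never from a script. Its argument "increments" is a list of rows, each a list of 7 numbers: the opening, from 0 (shut) to 1 (fully open), then the shift along the world's x, y, z in cm, then the turn, a rotation vector about the world's x, y, z in degrees. A call has 1 to 20 rows; each row is the pose to reach, as a shift and turn from the pose measured when the call began; what a row does not reach only later rows make up. A row lasts 1/8 s, in which the tool goes at most 62.5 mm and 10.7 degrees, less where a joint would pass 70% of its speed; a pose out of reach is approached as far as the arm can. A call with a gripper value outside its range is refused whole. The fingers move at their own pace and stop on an object; "newtons" is the grip in N (left out, the last holds). Time passes only in rows, so rows that repeat a pose let the fingers close. It gives the time, the measured TCP pose, the force and the opening at its end, in the units of the state.
- get_obs(): the state, without advancing time (a new reading comes with each control period).
- grab_frame(name): name is "scene" or "top"; returns a dict with "image" (480x640x3 uint8, blue, green, red), "z_map" (480x640 float32, mm along the optical axis (not along the pixel's ray), 0 where there is no reading), "fx", "fy", "cx", "cy" (pixels), "dist_coeffs" ([k1, k2, p1, p2, k3] as OpenCV has them; the pictures are not rectified), "T" (4x4, takes a point from camera to world coordinates). Camera axes: x right, y up, looking along -z (the intrinsics and any distortion apply to the point x, -y, -z); pixel columns grow to the right and rows downward; lengths in mm; the calibration is good to about 2 mm. A picture is of the moment at which its call begins.
- sign_off(): hands the job in, once; it reports no verdict.
Trained networks look in a picture, given as the dict that the camera call returned (one of the last four; its "shot" number tells which), for a name from the list of things; names that differ only in an ending like _2 or _b are one class to them, and where a whole thing is asked for, a point or a joint stands for the part that bears it (a point fixed in the world has none). Each returns a list of dicts, best first, with "p" (0 to 1); they miss things now and then, are a little off and sometimes report something else, mostly with a low value. They report only what shows in the picture. A call takes as long as a camera call. They do not tell look-alikes from the thing itself.
- trace(label, picture): "pixels" (480x640 bool, what is visible of it) and "extent" ([left, top, right, bottom] in pixels, round what is visible of it).
The state is a dict: "time": time; "q": joint angles; "qvel": joint speeds; "effort": joint torques, N m; "tool_pos": TCP position; "tcp_rot": TCP orientation; "contact_force": force on the tool from outside, world axes, zero at the start; "ft_torque": the same for the moment, N m; "finger_gap": finger opening in mm.
Only numpy, scipy, OpenCV 4.12 (cv2) and the standard library are available. Lean on these libraries where they do the work, as an engineer would, in place of code of your own. Each camera call takes 0.05 s, during which the arm holds its last target.

TASK

Pull the warming cabinet's sprung carriage out to its stop, so that it stays out, and press every sample tube lying on the bench down into a clip of its own until it is fully seated under the sprung jaw. Then push the carriage fully home, and after that start the cabinet by pulling its red knob up to the stop and letting it spring back down. Leave the other things on the bench where they are.

Things in the scene. Friction and masses are not known exactly. Their poses are not given: they have to be found in the camera images.
- carriage (a joint): Pull-out carriage of the warming cabinet (m): 0 = fully home, 0.160 = out at its stop; it slides level along the -x axis of point handle, roughly towards the robot. A spring pulls it home with 1 to 6 N up to about 0.142; past that the spring turns over and holds it out at the stop with about 4 N. Let go short of 0.142, or pushed back past it, it runs home by itself.
- handle (a point): Middle of the carriage's handle: round steel bar 12 mm thick, 120 mm long, along this frame's y axis, 105 mm above the bench, 45 mm in front of the carriage's grey front panel (top 96 mm high). Can be pinched from above, one finger in front, one behind. Moves with the carriage; x points level into the cabinet, z up. The hood begins 55 mm behind the bar when home, 215 mm when out.
- cabinet: The cabinet's fixed hood: white, 312 mm wide (y), 190 mm deep (x), top 125 mm high, a clear window in its roof. Origin at bench level in the middle of its open front edge; x points to its back, z up. With the carriage home the clips are under the hood.
- knob_grip (a point): Red round start knob, 32 mm across and 26 mm high, on top of the hood near its front, axis upright; the point lies at the knob's mid-height on its axis, 32 mm above the hood's top when down (the knob's underside then 19 mm above the hood). It moves with the knob.
- startknob (a joint): Travel of the start knob (m): 0 = down, 0.030 = pulled straight up to its stop. Sprung: about 6 N at the bottom, 9 N at the stop; let go, it springs back down.
- clip1 (a point): Where the centre of a tube seated in this clip lies (55 mm above bench; x along the tube; clips 62 mm apart in y). Orange forks, 10 mm thick, stand 48 mm to either side along x. +y: fixed prongs flaring to 36 mm above the point. -y: black sprung jaw leaning over the groove, 8 to 34 mm above it. A level tube pressed straight down (5 to 15 N) swings it aside, seats, and it snaps back over.
- clip2 (a point): Where the centre of a tube seated in this clip lies (55 mm above bench; x along the tube; clips 62 mm apart in y). Orange forks, 10 mm thick, stand 48 mm to either side along x. +y: fixed prongs flaring to 36 mm above the point. -y: black sprung jaw leaning over the groove, 8 to 34 mm above it. A level tube pressed straight down (5 to 15 N) swings it aside, seats, and it snaps back over.
- clip3 (a point): Where the centre of a tube seated in this clip lies (55 mm above bench; x along the tube; clips 62 mm apart in y). Orange forks, 10 mm thick, stand 48 mm to either side along x. +y: fixed prongs flaring to 36 mm above the point. -y: black sprung jaw leaning over the groove, 8 to 34 mm above it. A level tube pressed straight down (5 to 15 N) swings it aside, seats, and it snaps back over.
- clip4 (a point): Where the centre of a tube seated in this clip lies (55 mm above bench; x along the tube; clips 62 mm apart in y). Orange forks, 10 mm thick, stand 48 mm to either side along x. +y: fixed prongs flaring to 36 mm above the point. -y: black sprung jaw leaning over the groove, 8 to 34 mm above it. A level tube pressed straight down (5 to 15 N) swings it aside, seats, and it snaps back over.
- tube1_mid (a point): Centre of a stoppered sample tube (3 or 4 are present, None if absent): clear, 14 mm in diameter, 140 mm long along x, red ends; at its middle a square blue grip sleeve 20 x 20 mm, 50 mm long, that keeps it from rolling. 60 g. At the start it lies on the bench, centre 10 mm high. Ends are alike; any tube fits any clip.
- tube2_mid (a point): Centre of a stoppered sample tube (3 or 4 are present, None if absent): clear, 14 mm in diameter, 140 mm long along x, red ends; at its middle a square blue grip sleeve 20 x 20 mm, 50 mm long, that keeps it from rolling. 60 g. At the start it lies on the bench, centre 10 mm high. Ends are alike; any tube fits any clip.
- tube3_mid (a point): Centre of a stoppered sample tube (3 or 4 are present, None if absent): clear, 14 mm in diameter, 140 mm long along x, red ends; at its middle a square blue grip sleeve 20 x 20 mm, 50 mm long, that keeps it from rolling. 60 g. At the start it lies on the bench, centre 10 mm high. Ends are alike; any tube fits any clip.
- tube4_mid (a point): Centre of a stoppered sample tube (3 or 4 are present, None if absent): clear, 14 mm in diameter, 140 mm long along x, red ends; at its middle a square blue grip sleeve 20 x 20 mm, 50 mm long, that keeps it from rolling. 60 g. At the start it lies on the bench, centre 10 mm high. Ends are alike; any tube fits any clip.
- dish: Bystander: white bowl, 90 mm across, 30 mm high; origin at the centre of its underside. Leave it alone.
- beaker: Bystander: clear beaker, 72 mm across, 90 mm high; origin at the centre of its underside. Leave it alone.
- beaker2: Bystander: small glass beaker, 60 mm across, 75 mm high; origin at the centre of its underside. Leave it alone.
- washbottle: Bystander: white bottle with red cap, 64 mm across, 150 mm high; origin at the centre of its underside. Leave it alone.
- jar: Bystander: amber jar, 56 mm across, 70 mm high; origin at the centre of its underside. Leave it alone.
- spatula: Bystander: steel spatula lying on the bench, 170 mm long, origin on the tool. Leave it alone.
- timer: Bystander: grey box, 50 x 70 x 30 mm; origin at the centre of its underside. Leave it alone.
Things that resemble listed ones, but are neither listed nor needed, are in the scene too. Leave any green, pink or turquoise look-alike of the part that bears tube4_mid alone.

How it is judged (in metres and radians):
On the way, in this order (a step that is already met when the one before it is completed fails the run):
1. the carriage is pulled out to its stop (value of joint carriage above 0.152 m), for 0.3 s.
2. every tube present is seated in a clip while the carriage is out (value of joint carriage above 0.145 m and ((x of tube1_mid in the frame of clip1 between -0.024 and 0.024 m and y of tube1_mid in the frame of clip1 between -0.005 and 0.005 m and z of tube1_mid in the frame of clip1 between -0.004 and 0.005 m and angle between the x axis of tube1_mid and the x axis of clip1, either way round below 0.1 rad) or (x of tube1_mid in the frame of clip2 between -0.024 and 0.024 m and y of tube1_mid in the frame of clip2 between -0.005 and 0.005 m and z of tube1_mid in the frame of clip2 between -0.004 and 0.005 m and angle between the x axis of tube1_mid and the x axis of clip2, either way round below 0.1 rad) or (x of tube1_mid in the frame of clip3 between -0.024 and 0.024 m and y of tube1_mid in the frame of clip3 between -0.005 and 0.005 m and z of tube1_mid in the frame of clip3 between -0.004 and 0.005 m and angle between the x axis of tube1_mid and the x axis of clip3, either way round below 0.1 rad) or (x of tube1_mid in the frame of clip4 between -0.024 and 0.024 m and y of tube1_mid in the frame of clip4 between -0.005 and 0.005 m and z of tube1_mid in the frame of clip4 between -0.004 and 0.005 m and angle between the x axis of tube1_mid and the x axis of clip4, either way round below 0.1 rad)) and ((x of tube2_mid in the frame of clip1 between -0.024 and 0.024 m and y of tube2_mid in the frame of clip1 between -0.005 and 0.005 m and z of tube2_mid in the frame of clip1 between -0.004 and 0.005 m and angle between the x axis of tube2_mid and the x axis of clip1, either way round below 0.1 rad) or (x of tube2_mid in the frame of clip2 between -0.024 and 0.024 m and y of tube2_mid in the frame of clip2 between -0.005 and 0.005 m and z of tube2_mid in the frame of clip2 between -0.004 and 0.005 m and angle between the x axis of tube2_mid and the x axis of clip2, either way round below 0.1 rad) or (x of tube2_mid in the frame of clip3 between -0.024 and 0.024 m and y of tube2_mid in the frame of clip3 between -0.005 and 0.005 m and z of tube2_mid in the frame of clip3 between -0.004 and 0.005 m and angle between the x axis of tube2_mid and the x axis of clip3, either way round below 0.1 rad) or (x of tube2_mid in the frame of clip4 between -0.024 and 0.024 m and y of tube2_mid in the frame of clip4 between -0.005 and 0.005 m and z of tube2_mid in the frame of clip4 between -0.004 and 0.005 m and angle between the x axis of tube2_mid and the x axis of clip4, either way round below 0.1 rad)) and ((x of tube3_mid in the frame of clip1 between -0.024 and 0.024 m and y of tube3_mid in the frame of clip1 between -0.005 and 0.005 m and z of tube3_mid in the frame of clip1 between -0.004 and 0.005 m and angle between the x axis of tube3_mid and the x axis of clip1, either way round below 0.1 rad) or (x of tube3_mid in the frame of clip2 between -0.024 and 0.024 m and y of tube3_mid in the frame of clip2 between -0.005 and 0.005 m and z of tube3_mid in the frame of clip2 between -0.004 and 0.005 m and angle between the x axis of tube3_mid and the x axis of clip2, either way round below 0.1 rad) or (x of tube3_mid in the frame of clip3 between -0.024 and 0.024 m and y of tube3_mid in the frame of clip3 between -0.005 and 0.005 m and z of tube3_mid in the frame of clip3 between -0.004 and 0.005 m and angle between the x axis of tube3_mid and the x axis of clip3, either way round below 0.1 rad) or (x of tube3_mid in the frame of clip4 between -0.024 and 0.024 m and y of tube3_mid in the frame of clip4 between -0.005 and 0.005 m and z of tube3_mid in the frame of clip4 between -0.004 and 0.005 m and angle between the x axis of tube3_mid and the x axis of clip4, either way round below 0.1 rad)) and ((x of tube4_mid in the frame of clip1 between -0.024 and 0.024 m and y of tube4_mid in the frame of clip1 between -0.005 and 0.005 m and z of tube4_mid in the frame of clip1 between -0.004 and 0.005 m and angle between the x axis of tube4_mid and the x axis of clip1, either way round below 0.1 rad) or (x of tube4_mid in the frame of clip2 between -0.024 and 0.024 m and y of tube4_mid in the frame of clip2 between -0.005 and 0.005 m and z of tube4_mid in the frame of clip2 between -0.004 and 0.005 m and angle between the x axis of tube4_mid and the x axis of clip2, either way round below 0.1 rad) or (x of tube4_mid in the frame of clip3 between -0.024 and 0.024 m and y of tube4_mid in the frame of clip3 between -0.005 and 0.005 m and z of tube4_mid in the frame of clip3 between -0.004 and 0.005 m and angle between the x axis of tube4_mid and the x axis of clip3, either way round below 0.1 rad) or (x of tube4_mid in the frame of clip4 between -0.024 and 0.024 m and y of tube4_mid in the frame of clip4 between -0.005 and 0.005 m and z of tube4_mid in the frame of clip4 between -0.004 and 0.005 m and angle between the x axis of tube4_mid and the x axis of clip4, either way round below 0.1 rad))), for 0.3 s.
3. the carriage is pushed fully home (value of joint carriage below 0.006 m), for 0.3 s.
4. the start knob is pulled up to its stop, with the carriage home (value of joint startknob above 0.026 m and value of joint carriage below 0.006 m), for 0.2 s.
At the end, for the whole second after the job is handed in: Every tube present lies at rest in a clip (centre within 24 mm along the clip, 5 mm across, -4 to +5 mm in height of the clip's point, axis within 0.1 rad), the carriage is home (joint under 6 mm) and the start knob is down again (joint under 4 mm) (((x of tube1_mid in the frame of clip1 between -0.024 and 0.024 m and y of tube1_mid in the frame of clip1 between -0.005 and 0.005 m and z of tube1_mid in the frame of clip1 between -0.004 and 0.005 m and angle between the x axis of tube1_mid and the x axis of clip1, either way round below 0.1 rad) or (x of tube1_mid in the frame of clip2 between -0.024 and 0.024 m and y of tube1_mid in the frame of clip2 between -0.005 and 0.005 m and z of tube1_mid in the frame of clip2 between -0.004 and 0.005 m and angle between the x axis of tube1_mid and the x axis of clip2, either way round below 0.1 rad) or (x of tube1_mid in the frame of clip3 between -0.024 and 0.024 m and y of tube1_mid in the frame of clip3 between -0.005 and 0.005 m and z of tube1_mid in the frame of clip3 between -0.004 and 0.005 m and angle between the x axis of tube1_mid and the x axis of clip3, either way round below 0.1 rad) or (x of tube1_mid in the frame of clip4 between -0.024 and 0.024 m and y of tube1_mid in the frame of clip4 between -0.005 and 0.005 m and z of tube1_mid in the frame of clip4 between -0.004 and 0.005 m and angle between the x axis of tube1_mid and the x axis of clip4, either way round below 0.1 rad)) and ((x of tube2_mid in the frame of clip1 between -0.024 and 0.024 m and y of tube2_mid in the frame of clip1 between -0.005 and 0.005 m and z of tube2_mid in the frame of clip1 between -0.004 and 0.005 m and angle between the x axis of tube2_mid and the x axis of clip1, either way round below 0.1 rad) or (x of tube2_mid in the frame of clip2 between -0.024 and 0.024 m and y of tube2_mid in the frame of clip2 between -0.005 and 0.005 m and z of tube2_mid in the frame of clip2 between -0.004 and 0.005 m and angle between the x axis of tube2_mid and the x axis of clip2, either way round below 0.1 rad) or (x of tube2_mid in the frame of clip3 between -0.024 and 0.024 m and y of tube2_mid in the frame of clip3 between -0.005 and 0.005 m and z of tube2_mid in the frame of clip3 between -0.004 and 0.005 m and angle between the x axis of tube2_mid and the x axis of clip3, either way round below 0.1 rad) or (x of tube2_mid in the frame of clip4 between -0.024 and 0.024 m and y of tube2_mid in the frame of clip4 between -0.005 and 0.005 m and z of tube2_mid in the frame of clip4 between -0.004 and 0.005 m and angle between the x axis of tube2_mid and the x axis of clip4, either way round below 0.1 rad)) and ((x of tube3_mid in the frame of clip1 between -0.024 and 0.024 m and y of tube3_mid in the frame of clip1 between -0.005 and 0.005 m and z of tube3_mid in the frame of clip1 between -0.004 and 0.005 m and angle between the x axis of tube3_mid and the x axis of clip1, either way round below 0.1 rad) or (x of tube3_mid in the frame of clip2 between -0.024 and 0.024 m and y of tube3_mid in the frame of clip2 between -0.005 and 0.005 m and z of tube3_mid in the frame of clip2 between -0.004 and 0.005 m and angle between the x axis of tube3_mid and the x axis of clip2, either way round below 0.1 rad) or (x of tube3_mid in the frame of clip3 between -0.024 and 0.024 m and y of tube3_mid in the frame of clip3 between -0.005 and 0.005 m and z of tube3_mid in the frame of clip3 between -0.004 and 0.005 m and angle between the x axis of tube3_mid and the x axis of clip3, either way round below 0.1 rad) or (x of tube3_mid in the frame of clip4 between -0.024 and 0.024 m and y of tube3_mid in the frame of clip4 between -0.005 and 0.005 m and z of tube3_mid in the frame of clip4 between -0.004 and 0.005 m and angle between the x axis of tube3_mid and the x axis of clip4, either way round below 0.1 rad)) and ((x of tube4_mid in the frame of clip1 between -0.024 and 0.024 m and y of tube4_mid in the frame of clip1 between -0.005 and 0.005 m and z of tube4_mid in the frame of clip1 between -0.004 and 0.005 m and angle between the x axis of tube4_mid and the x axis of clip1, either way round below 0.1 rad) or (x of tube4_mid in the frame of clip2 between -0.024 and 0.024 m and y of tube4_mid in the frame of clip2 between -0.005 and 0.005 m and z of tube4_mid in the frame of clip2 between -0.004 and 0.005 m and angle between the x axis of tube4_mid and the x axis of clip2, either way round below 0.1 rad) or (x of tube4_mid in the frame of clip3 between -0.024 and 0.024 m and y of tube4_mid in the frame of clip3 between -0.005 and 0.005 m and z of tube4_mid in the frame of clip3 between -0.004 and 0.005 m and angle between the x axis of tube4_mid and the x axis of clip3, either way round below 0.1 rad) or (x of tube4_mid in the frame of clip4 between -0.024 and 0.024 m and y of tube4_mid in the frame of clip4 between -0.005 and 0.005 m and z of tube4_mid in the frame of clip4 between -0.004 and 0.005 m and angle between the x axis of tube4_mid and the x axis of clip4, either way round below 0.1 rad)) and value of joint carriage below 0.006 m and value of joint startknob below 0.004 m and linear speed of each of tube1, tube2, tube3, tube4 below 0.03 m/s); the robot touches nothing.
It fails at once if a bystander is tipped over or shoved more than 60 mm from its place (distance of any of dish, beaker, beaker2, washbottle, jar, spatula, timer from where it was at the start of the episode above 0.06 m or angle between any of dish, beaker, beaker2, washbottle, jar's own z axis and vertical above 0.6 rad).
Of tube1, tube2, tube3, tube4 only 3 to 4 are there at a start; the rules pass over those that are not, and their reading is None.
At some moment in a run one of tube1, tube2, tube3, tube4 may be knocked a few centimetres aside while the robot is not near it.
Once in a run the grip may slacken for a moment while it holds something.
It also fails if it takes over 210 s, if anything falls off the work surface, if the arm or the gripper's body presses on something with over 40 N, if the wrist force passes 120 N, or if a joint passes its speed limit or range.

## Working session

There is one attempt and no reset: what is moved stays moved. The work goes in short steps, Python scripts to look and compute and a tool call to move; the robot and the scene stay as the last step left them, time stands still between calls to the robot, and variables do not carry over. Pictures are saved under pics/ and viewed, and the job is handed in when it is done.

Besides the shell and the picture viewer there is one more tool, called after "Call:" as a command line: name --pt "numbers of a row" for each row, then --argument value for the rest. play_rows: Moves the arm, as the interface text tells. Its arguments: {"type":"object","properties":{"increments":{"type":"array","items":{"type":"array","items":{"type":"number"}}},"newtons":{"type":"number"}},"required":["increments"]}

```bash
ls; mkdir -p pics; cat > h.py <<'E'
import numpy as np, cv2
from station import get_obs, grab_frame, sign_off, trace, hold_point_z
def world(f,us,vs,zs=None):
    us=np.atleast_1d(us).astype(float);vs=np.atleast_1d(vs).astype(float)
    if zs is None: zs=f["z_map"][vs.astype(int),us.astype(int)]
    K=np.array([[f["fx"],0,f["cx"]],[0,f["fy"],f["cy"]],[0,0,1]])
    p=cv2.undistortPoints(np.stack([us,vs],1)[:,None],K,np.array(f["dist_coeffs"]))[:,0]
    P=np.stack([p[:,0]*zs,-p[:,1]*zs,-zs,np.ones_like(zs)],1)
    return (P@np.array(f["T"]).T)[:,:3]
def allworld(f):
    v,u=np.mgrid[0:480,0:640]
    W=world(f,u.ravel(),v.ravel(),f["z_map"].ravel().astype(float)).reshape(480,640,3)
    W[f["z_map"]==0]=np.nan
    return W
def rayz(f,u,v,z):
    a=world(f,u,v,np.ones(np.size(u))*100.);b=world(f,u,v,np.ones(np.size(u))*1000.)
    t=(z-a[:,2])/(b[:,2]-a[:,2]); return a+t[:,None]*(b-a)
def proj(f,P):
    T=np.linalg.inv(np.array(f["T"]));P=np.atleast_2d(P);c=P@T[:3,:3].T+T[:3,3]
    c=c*[1,-1,-1]
    K=np.array([[f["fx"],0,f["cx"]],[0,f["fy"],f["cy"]],[0,0,1]])
    return cv2.projectPoints(c,np.zeros(3),np.zeros(3),K,np.array(f["dist_coeffs"]))[0][:,0]
E
python3 - <<'E'
from h import *
o=get_obs();print({k:np.round(v,3) for k,v in o.items()},hold_point_z)
for n in("scene","top"):
    f=grab_frame(n);cv2.imwrite(f"pics/{n}0.png",f["image"]);print(n,np.round(f["T"],3).tolist(),f["fx"],f["dist_coeffs"])
E
```

```text
pics
{'time': np.float64(0.0), 'q': array([ 0.899,  0.381,  1.298, -0.   ,  1.464, -0.215]), 'qvel': array([-0.001, -0.001, -0.   , -0.001, -0.   ,  0.001]), 'effort': array([ 0.0000e+00, -4.4847e+01, -2.3128e+01, -0.0000e+00,  5.0000e-03,
       -0.0000e+00]), 'tool_pos': array([242.401, 493.362, 230.712]), 'tcp_rot': array([-3.14 , -0.   ,  2.685]), 'contact_force': array([-0.186, -0.201,  0.144]), 'ft_torque': array([-0.008, -0.054, -0.061]), 'finger_gap': np.float64(85.612)} -18.700000000000003
scene [[-0.698, -0.435, 0.568, 1253.333], [0.716, -0.43, 0.55, 721.888], [0.005, 0.791, 0.612, 955.289], [0.0, 0.0, 0.0, 1.0]] 591.9331422589265 [-0.07392432  0.          0.          0.          0.        ]
top [[-0.005, 0.997, -0.078, 369.988], [-1.0, -0.004, 0.012, -13.315], [0.012, 0.078, 0.997, 1649.597], [0.0, 0.0, 0.0, 1.0]] 577.0170494251736 [-0.09734857  0.          0.          0.          0.        ]
```

View pics/scene0.png

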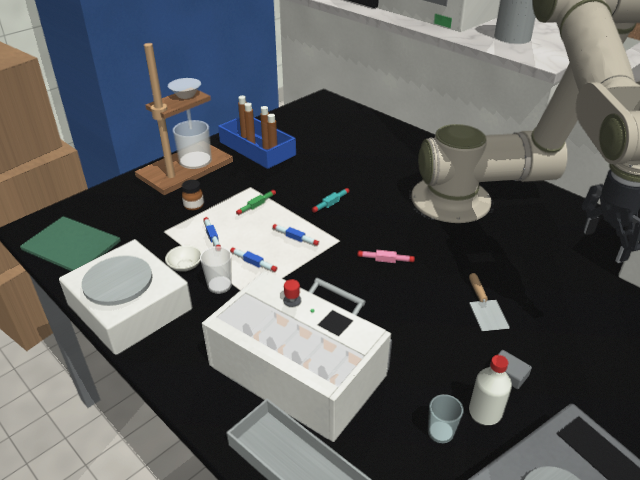

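View pics/top0.png

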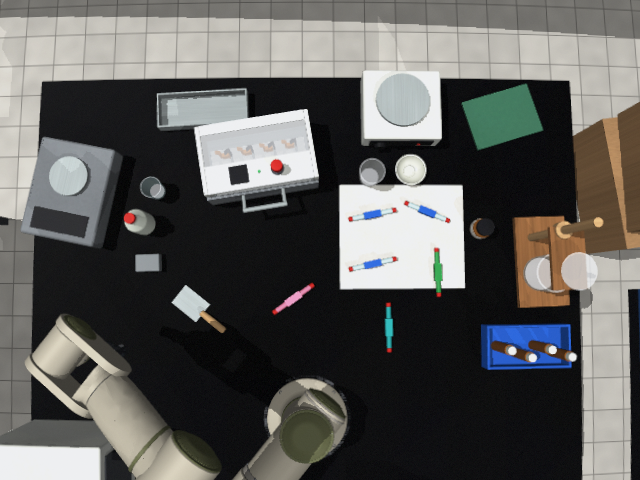

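```bash
python3 - <<'E'
from h import *
names=["handle","cabinet","knob_grip","tube1_mid","dish","beaker","beaker2","washbottle","jar","spatula","timer"]
for n in("top","scene"):
    f=grab_frame(n);W=allworld(f)
    np.savez(f"pics/{n}0.npz",W=W,z=f["z_map"],img=f["image"])
    for l in names:
        for r in trace(l,f)[:8]:
            m=r["pixels"];P=W[m];P=P[~np.isnan(P[:,0])]
            if len(P)==0: continue
            col=f["image"][m].mean(0)
            c=np.median(P,0)
            print(n,l,round(r["p"],2),np.round(r["extent"]),m.sum(),np.round(c),"z95",np.round(np.percentile(P[:,2],95)),"bgr",np.round(col))
E
```

```text
top handle 0.92 [207. 180. 318. 212.] 1266 [631. 109.  87.] z95 110.0 bgr [111. 109. 105.]
top handle 0.62 [351. 203. 397. 220.] 317 [ 577. -190.   16.] z95 24.0 bgr [200. 158. 143.]
top cabinet 0.66 [196. 111. 319. 212.] 9657 [716. 130. 122.] z95 129.0 bgr [193. 192. 192.]
top cabinet 0.5 [206. 176. 317. 212.] 1248 [631. 112.  88.] z95 110.0 bgr [110. 108. 104.]
top knob_grip 0.46 [272. 159. 281. 170.] 98 [686.  75. 168.] z95 174.0 bgr [ 43.  48. 211.]
top tube1_mid 0.74 [348. 255. 396. 270.] 271 [ 436. -189.   16.] z95 23.0 bgr [202. 156. 141.]
top dish 0.92 [393. 157. 428. 183.] 706 [ 706. -304.   14.] z95 30.0 bgr [204. 214. 212.]
top dish 0.58 [358. 160. 384. 187.] 528 [ 698. -190.   35.] z95 90.0 bgr [139. 137. 136.]
top dish 0.18 [209. 180. 318. 212.] 1247 [633. 109.  85.] z95 110.0 bgr [111. 109. 105.]
top beaker 0.79 [141. 178. 168. 197.] 430 [651. 437.  33.] z95 74.0 bgr [110. 109. 102.]
top beaker 0.66 [358. 158. 386. 188.] 545 [ 698. -190.   35.] z95 91.0 bgr [138. 137. 135.]
top beaker2 0.79 [141. 178. 168. 197.] 430 [651. 437.  33.] z95 74.0 bgr [110. 109. 102.]
top bea
[... 1781 characters left out ...]
 1245 [647. 432.  49.] z95 75.0 bgr [130. 131. 118.]
scene beaker2 0.82 [201. 244. 234. 294.] 1188 [ 691. -169.   60.] z95 88.0 bgr [188. 192. 192.]
scene washbottle 0.73 [471. 353. 508. 425.] 2003 [572. 475.  89.] z95 150.0 bgr [144. 154. 165.]
scene jar 0.97 [179. 180. 205. 208.] 561 [ 544. -482.   43.] z95 71.0 bgr [71. 84. 98.]
scene spatula 0.71 [469. 277. 506. 332.] 1046 [318. 323.   3.] z95 19.0 bgr [161. 169. 170.]
scene timer 0.72 [500. 352. 532. 386.] 561 [442. 470.  29.] z95 32.0 bgr [121. 121. 117.]
scene timer 0.62 [308. 277. 387. 370.] 523 [588. 104. 105.] z95 111.0 bgr [137. 140. 135.]
scene timer 0.62 [202. 275. 391. 442.] 19877 [764. 170. 121.] z95 127.0 bgr [183. 188. 189.]
```

```bash
python3 - <<'E'
import cv2
a=cv2.imread('pics/scene0.png');b=cv2.imread('pics/top0.png')
cv2.imwrite('pics/c1.png',cv2.resize(a[180:300,150:350],None,fx=4,fy=4,interpolation=cv2.INTER_CUBIC))
cv2.imwrite('pics/c2.png',cv2.resize(b[180:300,320:480],None,fx=5,fy=5,interpolation=cv2.INTER_CUBIC))
cv2.imwrite('pics/c3.png',cv2.resize(b[100:220,180:340],None,fx=5,fy=5,interpolation=cv2.INTER_CUBIC))
E
```

```text
(no output)
```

View pics/c1.png

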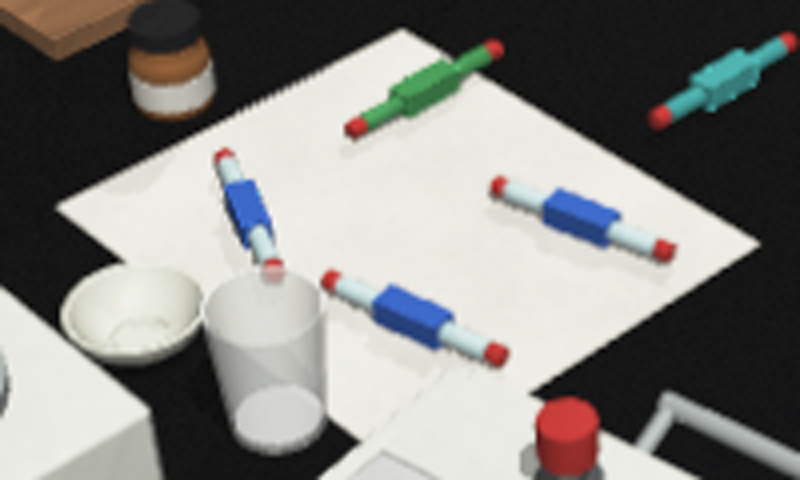

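View pics/c2.png

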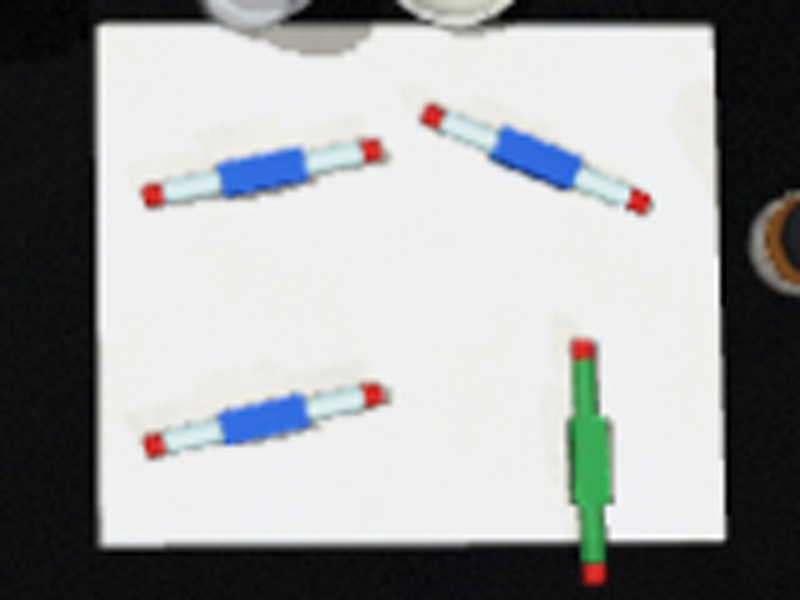

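View pics/c3.png

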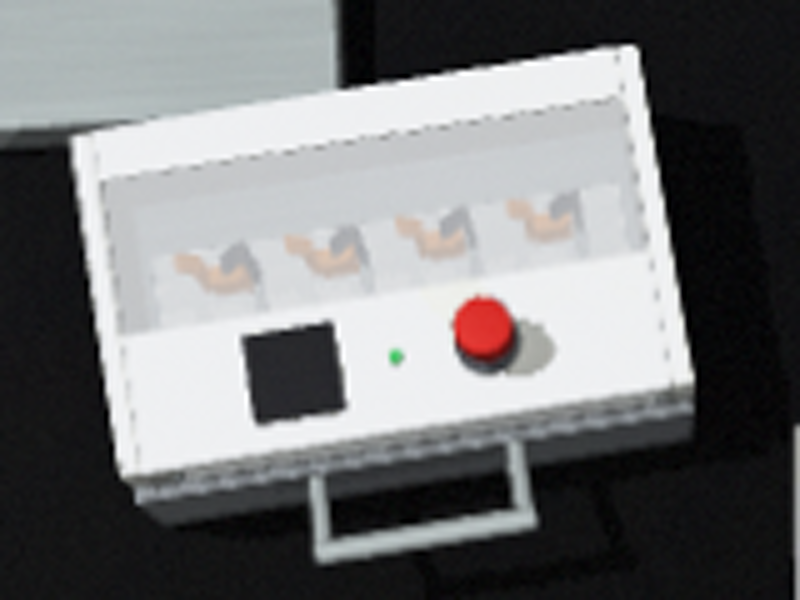

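```bash
cat > tubes.py <<'E'
from h import *
def redpix(f):
    hsv=cv2.cvtColor(f["image"],cv2.COLOR_BGR2HSV)
    return (((hsv[...,0]<8)|(hsv[...,0]>172))&(hsv[...,1]>130)&(hsv[...,2]>80)).astype(np.uint8)
def bluepix(f):
    hsv=cv2.cvtColor(f["image"],cv2.COLOR_BGR2HSV)
    return ((hsv[...,0]>105)&(hsv[...,0]<125)&(hsv[...,1]>150)&(hsv[...,2]>60)).astype(np.uint8)
def tubes(f,zc=10.,W=None,verbose=True):
    """list of (center xyz, yaw, length) for blue tubes, height per tube from depth"""
    W=allworld(f) if W is None else W
    nb,lb,sb,cb=cv2.connectedComponentsWithStats(bluepix(f))
    nr,lr,sr,cr=cv2.connectedComponentsWithStats(redpix(f))
    out=[]
    for i in range(1,nb):
        if not 60<sb[i,4]<600: continue
        P=W[lb==i];ztop=np.nanpercentile(P[:,2],70);
        if np.nanstd(P[:,2])>30: continue
        z=zc if zc is not None else ztop-10
        cbw=rayz(f,[cb[i,0]],[cb[i,1]],z+4)[0]
        best=[]
        for j in range(1,nr):
            if not 6<sr[j,4]<150: continue
            w=rayz(f,[cr[j,0]],[cr[j,1]],z+2)[0]
            d=np.linalg.norm((w-cbw)[:2])
            if 45<d<85: best.append((w,cr[j]))
        res=dict(blue=cbw,px=cb[i],ztop=ztop,ends=best)
        # opposite pair
        pr=[]
        for a in range(len(best)):
            for b in range(a):
                v=(best[a][0]-best[b][0])[:2];L=np.linalg.norm(v);mid=(best[a][0]+best[b][0])[:2]/2
                if 115<L<150 and np.linalg.norm(mid-cbw[:2])<15: pr.append((mid,np.arctan2(v[1],v[0])%np.pi,L))
        res["pair"]=pr;out.append(res)
        if verbose: print("px",np.round(cb[i]),"n",sb[i,4],"ztop",round(ztop,1),"blue",np.round(cbw,1),[(np.round(m,1),round(np.degrees(y),1),round(L,1)) for m,y,L in pr],len(best))
    return out
E
python3 - <<'E'
from tubes import *
for n in("top","scene"):
    f=grab_frame(n);W=allworld(f);print(n);tubes(f)
    m=redpix(f)>0
    k=m&(W[...,2]>160)
    v,u=np.nonzero(k);
    Wk=W[k];top=Wk[:,2]>167
    print("knob",k.sum(),np.nanmedian(Wk,0),np.percentile(Wk[:,2],[50,95]), "top disc mean",Wk[top].mean(0),(Wk[top].max(0)+Wk[top].min(0))/2)
    b=(W[...,2]>98)&(W[...,2]<115)&(W[...,0]<640)&(W[...,0]>540)&(W[...,1]>0)&(W[...,1]<220)
    P=W[b];x,y,z=P.T
    A=np.polyfit(y,x,1);r=x-np.polyval(A,y)
    print("bar pts",len(P),P.mean(0),A,np.std(r),y.min(),y.max())
    # robust : only front cluster
    for _ in range(5):
        k2=np.abs(r)<9;A=np.polyfit(y[k2],x[k2],1);r=x-np.polyval(A,y)
    Q=P[k2];print(" bar",len(Q),Q.mean(0),np.degrees(np.arctan(A[0])),Q[:,1].min(),Q[:,1].max(), np.percentile(Q[:,2],95))
    hd=(W[...,2]>118)&(W[...,2]<132)
    hp=W[hd][:,:2].astype(np.float32); hp=hp[(hp[:,0]>560)&(hp[:,1]>-80)&(hp[:,1]<330)]
    print("hood rect",cv2.minAreaRect(hp),len(hp),np.nanmedian(W[hd][:,2]))
E
```

```text
top
px [427. 211.] n 115 ztop 20.1 blue [ 584.2 -348.7   14. ] [(array([ 584.8, -349. ]), np.float64(67.3), np.float64(128.3))] 2
px [372. 214.] n 104 ztop 21.1 blue [ 576.7 -191.1   14. ] [(array([ 577.1, -190.9]), np.float64(101.5), np.float64(129.3))] 2
px [372. 264.] n 100 ztop 20.7 blue [ 435.1 -189.8   14. ] [(array([ 435.3, -189.7]), np.float64(102.6), np.float64(127.9))] 2
knob 110 [685.86732468  74.7672636  167.86376636] [167.86376636 174.26670131] top disc mean [685.89164401  74.95469365 170.33939428] [685.31678323  73.59509052 171.75223748]
bar pts 273 [594.71184404 116.54531142 106.64405467] [7.45940191e-03 5.93842486e+02] 15.877472370177662 48.430880271215656 206.6802434014875
 bar 202 [586.99964579 110.68664173 108.08634551] -8.377724928405849 48.430880271215656 167.8520454166472 113.0945119432707
hood rect ((734.455810546875, 133.21615600585938), (194.02911376953125, 313.5547790527344), 9.419829368591309) 6888 123.03656788782075
scene
px [240.  10.] n 121 ztop 179.8 blue [ -664.1 -1774.4    14. ] [] 0
px [130.  17.] n 68 ztop 261.2 blue [ -211.  -2101.9    14. ] [] 0
p
[... 459 characters left out ...]
252. 258.] n 156 ztop 18.8 blue [ 579.8 -186.8   14. ] [(array([ 578.5, -187.6]), np.float64(101.7), np.float64(130.2))] 2
knob 172 [690.66388051  80.35153133 167.77861118] [167.77861118 170.96755001] top disc mean [688.55623694  79.72107769 169.14013853] [688.60061521  80.76996618 170.09655605]
bar pts 379 [590.7389184  117.12603508 106.28538884] [-1.53631618e-01  6.08733181e+02] 6.841712937599965 53.616022680454535 176.04703445673783
 bar 322 [588.62247916 116.41510733 107.15318384] -8.744681190145133 53.616022680454535 175.07835567495806 111.41432487733266
hood rect ((734.2015991210938, 135.724365234375), (194.36679077148438, 315.7926940917969), 9.075840950012207) 12171 123.54807778640219
```

Needed: blue tubes at top (373,214), (427,211), (373,264). Look-alikes: green (438,271), turquoise (389,327), pink (294,298). The crops confirm that only these three have blue sleeves. Next I move above the handle.

Call:
play_rows --pt "0.45 34.5 -38.2 -5 0 0 -54.8" --pt "0.45 34.5 -38.2 -5 0 0 -54.8" --pt "0.45 34.5 -38.2 -5 0 0 -54.8" --pt "0.45 34.5 -38.2 -5 0 0 -54.8" --pt "0.45 34.5 -38.2 -5 0 0 -54.8" --pt "0.45 34.5 -38.2 -5 0 0 -54.8" --pt "0.45 34.5 -38.2 -5 0 0 -54.8" --pt "0.45 34.5 -38.2 -5 0 0 -54.8" --pt "0.45 34.5 -38.2 -5 0 0 -54.8" --pt "0.45 34.5 -38.2 -5 0 0 -54.8" --pt "0.45 34.5 -38.2 -5 0 0 -54.8" --pt "0.45 34.5 -38.2 -5 0 0 -54.8" --newtons 60

```text
time: 2.9
tool_pos: [586.9, 112.9, 181.9]
tcp_rot: [3.141, -0.0, 1.73]
contact_force: [-0.0, -0.1, 0.7]
finger_gap: 38.6
```

```bash
python3 - <<'E'
from h import *
f=grab_frame("scene");cv2.imwrite("pics/s1.png",cv2.resize(f["image"][100:340,180:500],None,fx=2.5,fy=2.5))
W=allworld(f);
for n in("scene","top"):
    f=grab_frame(n); print(n,proj(f,[[587.5,111.2,105],[587.5,111.2,180]]))
E
```

```text
scene [[338.28524915 291.33692219]
 [338.91826304 264.05738328]]
top [[263.86223289 206.18155037]
 [261.52586963 202.11564672]]
```

View pics/s1.png

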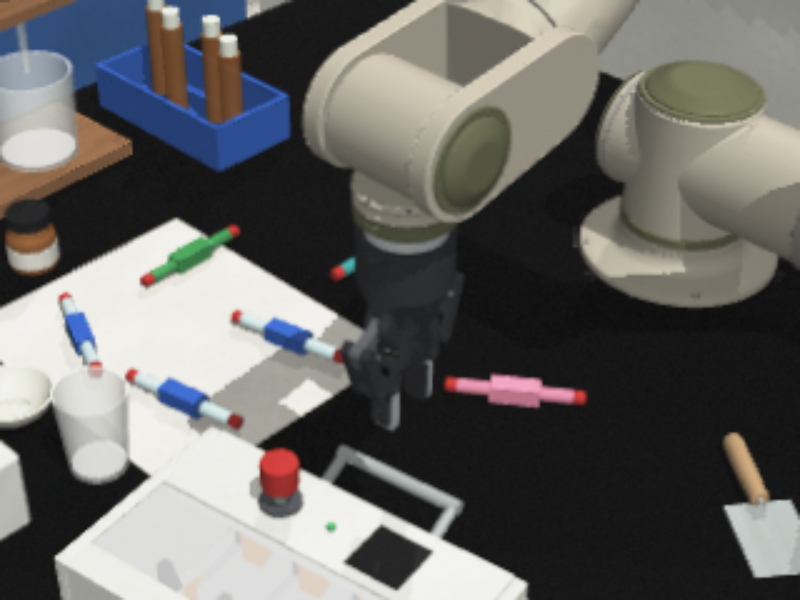

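Call:
play_rows --pt "0.45 0.05 -0.1 -5 0 0 0" --pt "0.45 0.05 -0.1 -9.5 0 0 0" --pt "0.45 0.05 -0.1 -9.5 0 0 0" --pt "0.45 0.05 -0.1 -9.5 0 0 0" --pt "0 0.05 -0.1 -9.5 0 0 0" --pt "0 0.05 -0.1 -9.5 0 0 0" --pt "0 0.05 -0.1 -9.5 0 0 0" --pt "0 0.05 -0.1 -9.5 0 0 0" --pt "0 0.05 -0.1 -9.5 0 0 0" --newtons 80

```text
time: 4.18
tool_pos: [586.8, 111.2, 88.6]
tcp_rot: [-3.141, 0.001, 1.73]
contact_force: [-9.4, -2.0, 10.8]
finger_gap: 9.2
```

Call:
play_rows --pt "0 -2 -0.3 0 0 0 0" --pt "0 -4 -0.6 0 0 0 0" --pt "0 -6 -0.95 0 0 0 0" --pt "0 -8 -1.25 0 0 0 0" --pt "0 -10 -1.6 0 0 0 0" --pt "0 -12 -1.9 0 0 0 0" --pt "0 -14 -2.2 0 0 0 0" --pt "0 -15.5 -2.45 0 0 0 0" --pt "0 -16 -2.53 0 0 0 0" --pt "0 -16 -2.53 0 0 0 0" --pt "0 -16 -2.53 0 0 0 0"

```text
time: 5.55
tool_pos: [428.7, 85.6, 88.7]
tcp_rot: [3.138, 0.002, 1.729]
contact_force: [9.4, -0.5, -17.7]
finger_gap: 9.0
```

Call:
play_rows --pt "0.45 0 0 0 0 0 0" --pt "0.45 0 0 0 0 0 0" --pt "0.45 0 0 0 0 0 0" --pt "0.45 0 0 5 0 0 0" --pt "0.45 0 0 10 0 0 0" --pt "0.45 0 -6 10 0 0 0" --pt "0.45 0 -12 10 0 0 0" --pt "0.45 0 -18 10 0 0 0" --pt "0.45 0.7 -24 10 0 0 3.7" --pt "0.45 0.7 -27.3 10 0 0 3.7" --pt "0.45 0.7 -27.3 10 0 0 3.7"

```text
time: 6.92
tool_pos: [435.5, -189.2, 188.7]
tcp_rot: [3.138, 0.002, 1.791]
contact_force: [0.0, 1.1, -0.6]
finger_gap: 38.1
```

```bash
python3 - <<'E'
from tubes import *
for n in("top","scene"):
    f=grab_frame(n);cv2.imwrite(f"pics/{n}2.png",f["image"]);W=allworld(f);np.savez(f"pics/{n}2.npz",W=W,img=f["image"]);print(n);tubes(f)
    b=(W[...,2]>98)&(W[...,2]<115)&(W[...,0]<480)&(W[...,0]>380)&(W[...,1]>0)&(W[...,1]<180)
    P=W[b];x,y,z=P.T;A=np.polyfit(y,x,1);r=x-np.polyval(A,y)
    for _ in range(5):
        k2=np.abs(r)<9;A=np.polyfit(y[k2],x[k2],1);r=x-np.polyval(A,y)
    Q=P[k2];print(" bar",len(Q),Q.mean(0),np.degrees(np.arctan(A[0])),Q[:,1].min(),Q[:,1].max(), np.percentile(Q[:,2],95))
    c=f["image"][100:260,180:340] if n=="top" else f["image"][240:440,180:420]
    cv2.imwrite(f"pics/{n}2c.png",cv2.resize(c,None,fx=3.3,fy=3.3 if n!="top" else 3.3,interpolation=cv2.INTER_CUBIC))
E
```

```text
top
px [427. 211.] n 115 ztop 21.0 blue [ 584.2 -348.7   14. ] [(array([ 584.8, -349. ]), np.float64(67.3), np.float64(128.3))] 2
px [372. 214.] n 101 ztop 20.6 blue [ 576.6 -190.9   14. ] [(array([ 577.1, -190.9]), np.float64(101.5), np.float64(129.3))] 2
 bar 204 [429.80497517  82.66796199 108.13350984] -8.735879070518067 24.48131067016877 142.52952934751258 113.92764817203346
scene
px [211. 231.] n 94 ztop 18.9 blue [ 585.2 -347.8   14. ] [] 0
px [294. 234.] n 142 ztop 18.4 blue [ 438.6 -185.9   14. ] [] 1
px [252. 258.] n 156 ztop 18.6 blue [ 579.8 -186.8   14. ] [(array([ 578.5, -187.6]), np.float64(101.7), np.float64(130.2))] 2
 bar 274 [430.89835965  90.1727964  106.8911139 ] -9.103886594186571 28.58948986871303 148.5689747974592 111.28479586149403
```

View pics/top2c.png

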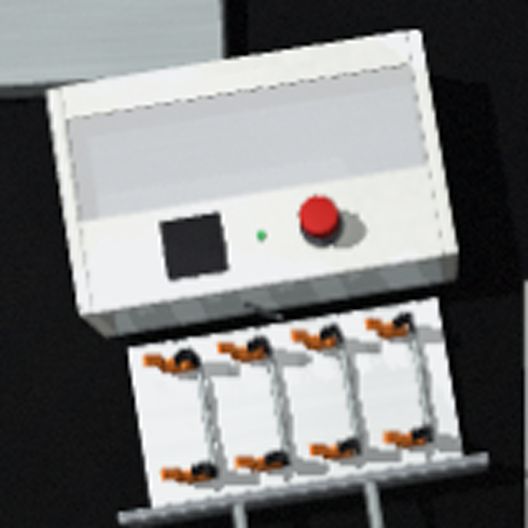

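View pics/scene2.png

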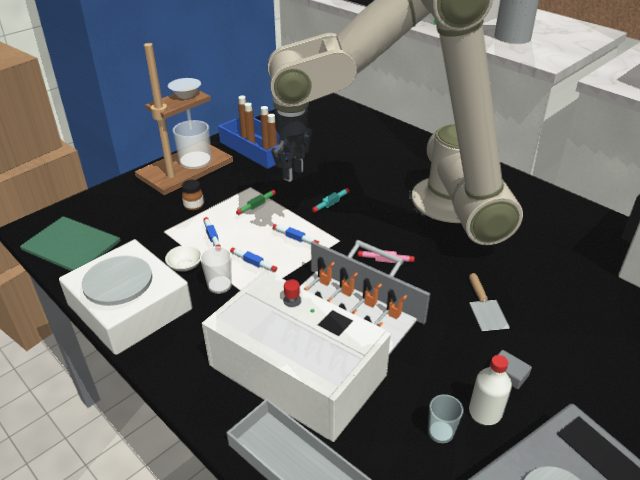

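View pics/scene2c.png

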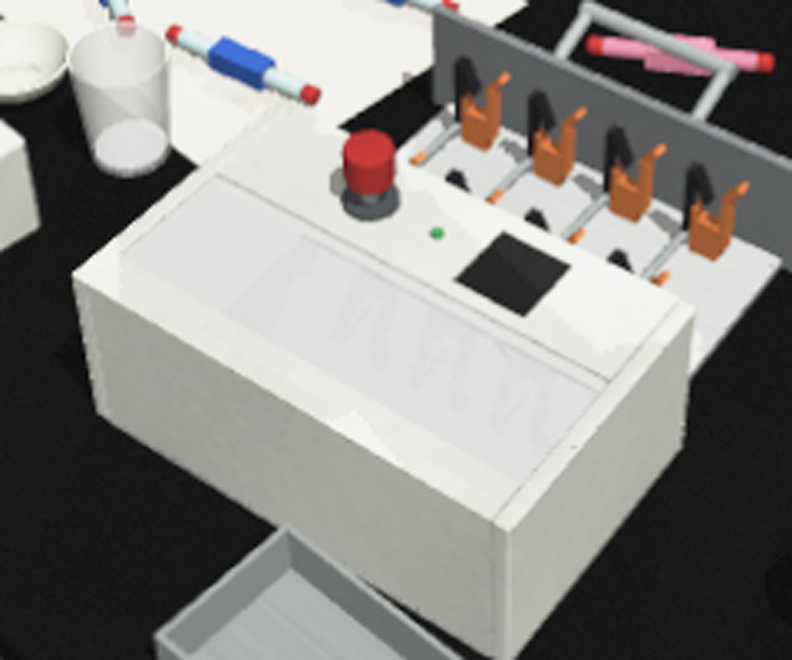

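```bash
python3 - <<'E'
import numpy as np,cv2
H=np.array([428.7,86.2]);a=np.radians(9.0)
for n in("top","scene"):
    d=np.load(f"pics/{n}2.npz");W=d["W"];img=d["img"]
    hsv=cv2.cvtColor(img,cv2.COLOR_BGR2HSV)
    m=((hsv[...,0]>4)&(hsv[...,0]<20)&(hsv[...,1]>140)&(hsv[...,2]>60))
    ex=W[...,:2]-H; lx=ex[...,0]*np.cos(a)+ex[...,1]*np.sin(a); ly=-ex[...,0]*np.sin(a)+ex[...,1]*np.cos(a)
    reg=(lx>0)&(lx<220)&(np.abs(ly)<160)&(W[...,2]>10)
    mo=(m&reg).astype(np.uint8)
    mo=cv2.morphologyEx(mo,cv2.MORPH_CLOSE,np.ones((3,3)))
    k,l,s,c=cv2.connectedComponentsWithStats(mo)
    for i in range(1,k):
        if s[i,4]<8: continue
        q=(l==i)&m&reg
        print(n,"orange",c[i].round(),s[i,4],"lx",np.percentile(lx[q],[5,50,95]).round(1),"ly",np.percentile(ly[q],[5,50,95]).round(1),"z",np.percentile(W[q][:,2],[5,50,95]).round(1))
    bl=(hsv[...,2]<60)&reg&(W[...,2]>50)&(lx>50)&(lx<200)
    k,l,s,c=cv2.connectedComponentsWithStats(bl.astype(np.uint8))
    for i in range(1,k):
        if s[i,4]<8: continue
        q=l==i
        print(n,"black",c[i].round(),s[i,4],"lx",np.percentile(lx[q],[5,50,95]).round(1),"ly",np.percentile(ly[q],[5,50,95]).round(1),"z",np.percentile(W[q][:,2],[5,50,95]).round(1))
    pn=(lx>25)&(lx<70)&(W[...,2]>85)&(W[...,2]<105)&(np.abs(ly)<200)
    print("panel",lx[pn].mean(),np.percentile(ly[pn],[1,99]),np.percentile(W[pn][:,2],95), np.polyfit(ly[pn],lx[pn],1))
    kn=(W[...,2]>167)&(hsv[...,1]>150)&((hsv[...,0]<8)|(hsv[...,0]>172))&(W[...,0]>500)
    print("knob",lx[kn].mean(),ly[kn].mean())
E
```

```text
top orange [296. 199.] 40 lx [170.2 171.6 176.9] ly [-102.9  -90.7  -76.2] z [26.4 50.3 87.1]
top orange [275. 203.] 39 lx [169.7 171.9 176. ] ly [-43.6 -29.1 -16.9] z [25.4 47.4 85.8]
top orange [253. 206.] 44 lx [170.1 171.4 177. ] ly [16.9 34.1 47.8] z [25.9 53.4 89.4]
top orange [231. 210.] 49 lx [170.  171.3 176.5] ly [ 79.6  97.6 108.7] z [24.  52.4 88.9]
top orange [302. 233.] 33 lx [74.4 76.8 81.8] ly [-103.9  -89.8  -77.5] z [32.9 60.3 87.9]
top orange [279. 236.] 37 lx [74.4 76.4 80.6] ly [-40.2 -24.8 -14.2] z [36.8 74.4 91.4]
top orange [258. 240.] 34 lx [74.  76.6 80.2] ly [19.7 34.  45.4] z [32.  51.  85.8]
top orange [235. 244.] 36 lx [74.  75.7 80.5] ly [ 79.6  97.7 109.3] z [31.1 57.8 89.7]
top black [302. 197.] 12 lx [170.6 173.7 177. ] ly [-110.2 -104.8  -99.2] z [66.1 80.7 86.9]
top black [279. 201.] 14 lx [170.3 173.  176.1] ly [-49.6 -43.5 -35.9] z [66.  76.8 89.3]
top black [258. 204.] 16 lx [170.3 171.9 175.6] ly [10.4 15.4 25. ] z [56.1 80.3 90.5]
top black [236. 208.] 19 lx [170.  172.9 175.9] ly [71.1 77.  87.1] z [66.6 79.4 90.2]
top black [307. 231.] 11 lx
[... 903 characters left out ...]
 z [57.6 74.6 88.7]
scene black [343. 274.] 77 lx [74.2 81.7 85.2] ly [-48.4 -43.5 -33.3] z [57.6 74.5 86.7]
scene black [366. 285.] 76 lx [75.7 81.4 85.3] ly [14.  19.6 29.4] z [57.  74.3 88. ]
scene black [391. 296.] 79 lx [73.7 80.9 85. ] ly [76.3 79.8 90.8] z [54.1 75.4 87.3]
scene black [318. 294.] 15 lx [171.6 175.7 180.2] ly [-47.1 -43.6 -38.2] z [82.7 86.  88.9]
scene black [342. 306.] 14 lx [172.4 175.8 179.6] ly [15.6 20.3 23.8] z [81.7 87.  88.9]
scene black [368. 318.] 14 lx [171.4 174.9 177.1] ly [77.7 81.8 85.4] z [79.3 86.  88.4]
panel 49.26736054400142 [-147.43667272  152.58951387] 97.57185759470921 [-6.92540613e-04  4.92743391e+01]
knob 255.86063493035442 -47.121012381203464
```

Call:
play_rows --pt "0.6 0.1 0.1 -6 0 0 0" --pt "0.6 0.1 0.1 -12 0 0 0" --pt "0.6 0.1 0.1 -16 0 0 0" --pt "0.6 0.1 0.1 -18.5 0 0 0" --pt "0.6 0.1 0.1 -18.5 0 0 0" --pt "0.6 0.1 0.1 -18.5 0 0 0" --pt "0 0.1 0.1 -18.5 0 0 0" --pt "0 0.1 0.1 -18.5 0 0 0" --pt "0 0.1 0.1 -18.5 0 0 0" --pt "0 0.1 0.1 -18.5 0 0 0" --pt "0 0.1 0.1 -18.5 0 0 0" --newtons 80

```text
time: 8.4
tool_pos: [436.8, -186.1, 5.0]
tcp_rot: [3.137, 0.002, 1.794]
contact_force: [-1.4, 2.0, 9.1]
finger_gap: 17.7
```

Call:
play_rows --pt "0 0 0 5 0 0 0" --pt "0 0 0 10 0 0 0" --pt "0 0 0 15.5 0 0 10" --pt "0 1.3 2 15.5 0 0 20" --pt "0 3 4 15.5 0 0 30" --pt "0 5 8 15.5 0 0 40" --pt "0 8 12 15.5 0 0 50" --pt "0 10 16 15.5 0 0 60" --pt "0 12 18 15.5 0 0 70" --pt "0 13.1 20 15.5 0 0 80" --pt "0 13.1 20 15.5 0 0 86.3" --pt "0 13.1 20 15.5 0 0 86.3" --pt "0 13.1 20 15.5 0 0 86.3"

```text
time: 10.02
tool_pos: [567.6, 13.7, 160.1]
tcp_rot: [3.137, 0.002, -2.986]
contact_force: [-0.2, -0.1, -0.6]
finger_gap: 17.9
```

```bash
cat > look.py <<'E'
from tubes import *
import sys
tag=sys.argv[1]; H=np.array([428.7,86.2]);a=np.radians(9.0)
def loc(p): d=np.array(p[:2])-H; return np.array([d[0]*np.cos(a)+d[1]*np.sin(a),-d[0]*np.sin(a)+d[1]*np.cos(a)])
for n in("top","scene"):
    f=grab_frame(n);W=allworld(f);np.savez(f"pics/{n}{tag}.npz",W=W,img=f["image"]);print(n)
    for r in tubes(f,zc=None,W=W,verbose=False):
        if r["blue"][0]<0: continue
        print(" px",r["px"].round(),"ztop",r["ztop"].round(1),"blue",r["blue"].round(1),"loc",loc(r["blue"]).round(1),[(m.round(1),"loc",loc(m).round(1),round(float(np.degrees(y)),1),round(float(L),1)) for m,y,L in r["pair"]])
    c=f["image"][120:280,200:400] if n=="top" else f["image"][170:350,200:440]
    cv2.imwrite(f"pics/{n}{tag}c.png",cv2.resize(c,None,fx=3.3,fy=3.3,interpolation=cv2.INTER_CUBIC))
    cv2.imwrite(f"pics/{n}{tag}.png",f["image"])
E
python3 look.py 3
```

```text
top
 px [427. 211.] ztop 21.0 blue [ 584.1 -348.5   15. ] loc [  85.5 -453.6] [(array([ 584.7, -348.8]), 'loc', array([  86., -454.]), 67.3, 128.2)]
 px [372. 214.] ztop 19.4 blue [ 576.8 -191.    13.4] loc [ 102.9 -296.9] [(array([ 577.2, -191. ]), 'loc', array([ 103.3, -297. ]), 101.5, 129.4)]
scene
 px [163.  59.] ztop 65.9 blue [   58.  -1369.5    59.9] loc [ -593.8 -1379.8] []
 px [211. 231.] ztop 19.1 blue [ 584.5 -348.8   13.1] loc [  85.9 -454. ] []
 px [309. 246.] ztop 174.3 blue [578.6  16.  168.3] loc [137.1 -92.8] []
 px [252. 258.] ztop 18.9 blue [ 579.2 -188.1   12.9] loc [ 105.7 -294.4] [(array([ 577.6, -188.4]), 'loc', array([ 104.1, -294.6]), 101.8, 130.9)]
```

View pics/scene3c.png

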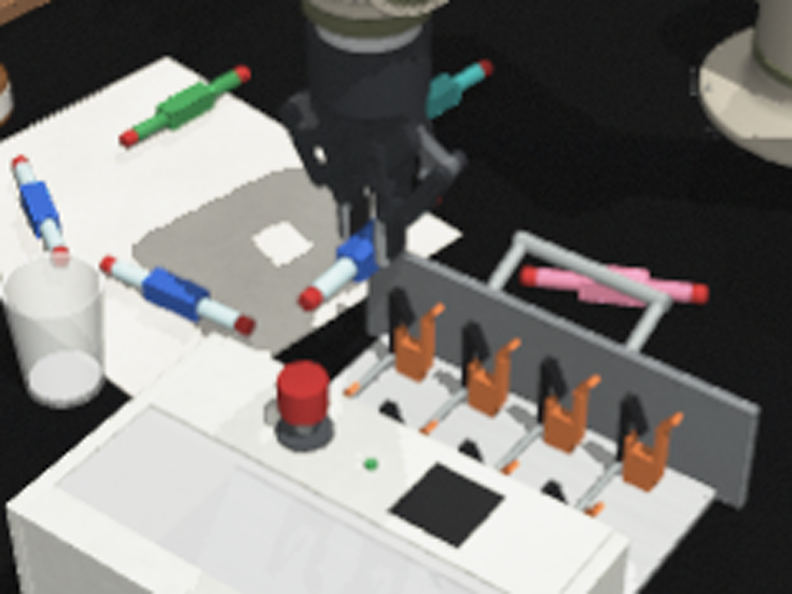

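View pics/top3c.png

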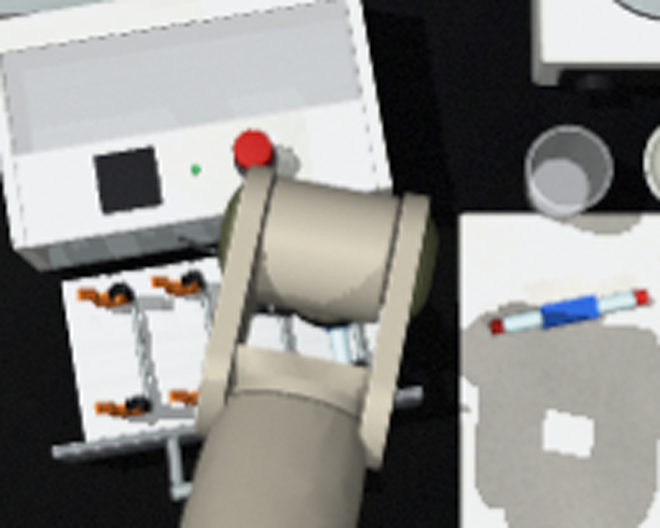

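```bash
python3 - <<'E'
from tubes import *
f=grab_frame("scene")
for z in (160,164,167,170):
    print(z,proj(f,[[567.6+65*.9877,13.7+65*.1564,z],[567.6+50*.9877,13.7+50*.1564,z],[567.6-65*.9877,13.7-65*.1564,z]]).round(1).tolist())
n,l,s,c=cv2.connectedComponentsWithStats(redpix(f))
for i in range(1,n):
    if s[i,4]>5 and 270<c[i,0]<345 and 200<c[i,1]<280: print(c[i],s[i])
E
```

```text
160 [[293.3, 262.0], [297.8, 258.2], [329.5, 230.9]]
164 [[293.3, 260.5], [297.7, 256.7], [329.5, 229.5]]
167 [[293.2, 259.4], [297.7, 255.6], [329.5, 228.4]]
170 [[293.2, 258.3], [297.6, 254.5], [329.5, 227.3]]
[293.45454545 260.09090909] [291 257   6   7  33]
[273.7  268.05] [271 266   6   5  20]
```

Call:
play_rows --pt "0 0 0 -4 0 0 0" --pt "0 0 0 -6.5 0 0 0" --pt "0 0 0 -7.5 0 0 0" --pt "0 0 0 -8.2 0 0 0" --pt "0 0 0 -8.8 0 0 0" --pt "0 0 0 -9.4 0 0 0" --pt "0 0 0 -10 0 0 0" --pt "0 0 0 -10.5 0 0 0" --pt "0 0 0 -11 0 0 0" --pt "0 0 0 -11.1 0 0 0" --pt "0 0 0 -11.1 0 0 0"

```text
time: 11.55
tool_pos: [567.7, 13.5, 49.8]
tcp_rot: [3.137, 0.003, -2.985]
contact_force: [-2.8, 1.2, 8.0]
finger_gap: 18.2
```

```bash
python3 look.py 4
```

```text
top
 px [427. 211.] ztop 21.2 blue [ 584.2 -348.3   15.2] loc [  85.6 -453.4] [(array([ 584.6, -348.7]), 'loc', array([  86., -454.]), 67.3, 128.2)]
 px [372. 214.] ztop 20.6 blue [ 576.8 -191.2   14.6] loc [ 102.9 -297.2] [(array([ 577.1, -190.8]), 'loc', array([ 103.2, -296.8]), 101.5, 129.3)]
scene
 px [211. 231.] ztop 19.1 blue [ 584.5 -348.9   13.1] loc [  85.8 -454.1] []
 px [252. 258.] ztop 18.6 blue [ 579.  -188.2   12.6] loc [ 105.5 -294.5] [(array([ 577.4, -188.7]), 'loc', array([ 103.9, -294.8]), 101.8, 130.9)]
 px [310. 284.] ztop 64.0 blue [577.7  14.8  58. ] loc [136.  -93.8] []
```

View pics/scene4c.png

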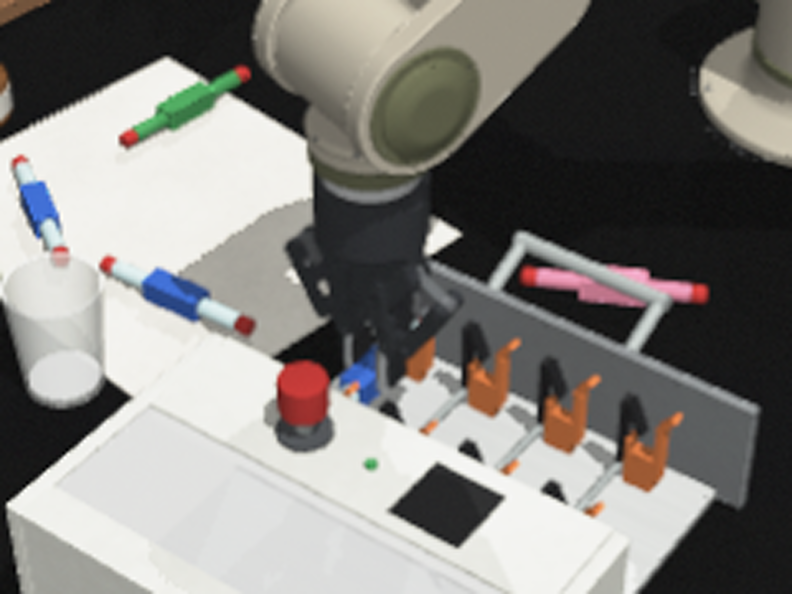

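Call:
play_rows --pt "0.45 0 0 0 0 0 0" --pt "0.45 0 0 0 0 0 0" --pt "0.45 0 0 0 0 0 0" --pt "0.45 0 0 5 0 0 0" --pt "0.45 0 0 10 0 0 0" --pt "0.45 0 0 12 0 0 -10" --pt "0.45 0 -4 12 0 0 -20" --pt "0.45 0 -8 12 0 0 -30" --pt "0.45 0 -12 12 0 0 -40" --pt "0.45 0 -16 12 0 0 -50" --pt "0.45 0.5 -18 12 0 0 -60" --pt "0.45 1 -20.2 12 0 0 -70" --pt "0.45 1 -20.2 12 0 0 -80" --pt "0.45 1 -20.2 12 0 0 -87.4" --pt "0.6 1 -20.2 12 0 0 -87.4"

```text
time: 13.52
tool_pos: [577.6, -188.6, 169.6]
tcp_rot: [3.138, 0.003, 1.774]
contact_force: [-0.1, -0.2, -0.1]
finger_gap: 51.1
```

```bash
python3 look.py 5
```

```text
top
 px [301. 215.] ztop 65.4 blue [568.7  11.2  59.4] loc [126.5 -95.9] [(array([568.9,  12.5]), 'loc', array([126.9, -94.7]), 9.0, 130.3)]
 px [427. 211.] ztop 20.5 blue [ 583.8 -349.6   14.5] loc [  85.  -454.7] []
scene
 px [211. 231.] ztop 18.9 blue [ 584.3 -349.1   12.9] loc [  85.6 -454.2] []
 px [252. 258.] ztop 18.8 blue [ 578.9 -188.    12.8] loc [ 105.4 -294.3] [(array([ 577.7, -188.8]), 'loc', array([ 104.1, -294.9]), 101.7, 130.3)]
 px [313. 282.] ztop 63.8 blue [566.4  15.7  57.8] loc [125.  -91.2] []
```

View pics/scene5c.png

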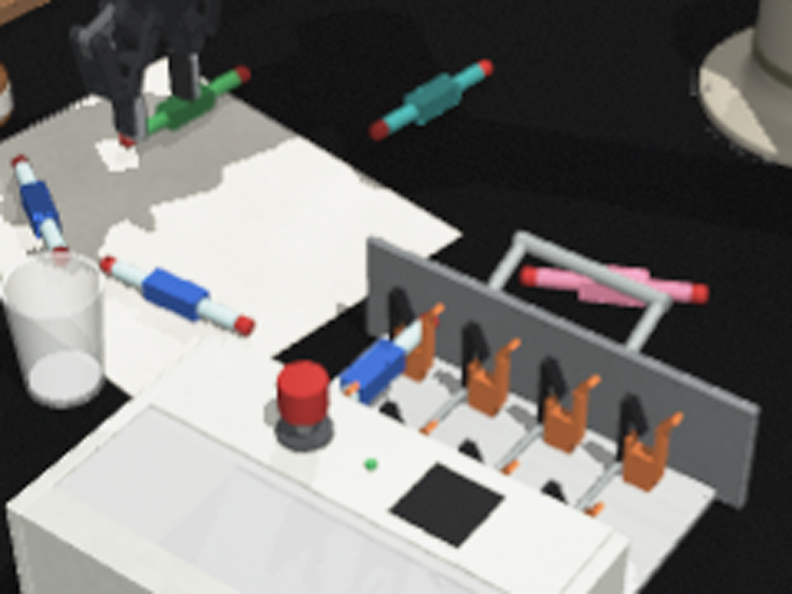

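View pics/top5c.png

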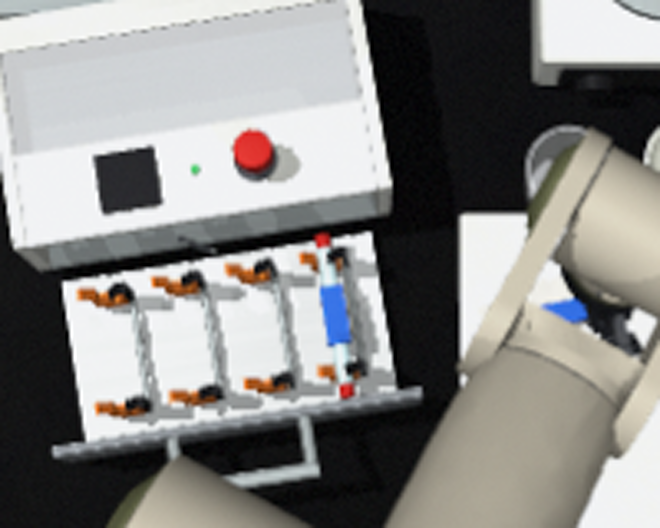

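Call:
play_rows --pt "0.6 0 0 -6 0 0 0" --pt "0.6 0 0 -12 0 0 0" --pt "0.6 0 0 -15 0 0 0" --pt "0.6 0 0 -16.6 0 0 0" --pt "0.6 0 0 -16.6 0 0 0" --pt "0 0 0 -16.6 0 0 0" --pt "0 0 0 -16.6 0 0 0" --pt "0 0 0 -16.6 0 0 0" --pt "0 0 0 -16.6 0 0 0" --pt "0 0 0 -16.6 0 0 0" --newtons 80

```text
time: 14.88
tool_pos: [578.4, -188.8, 5.4]
tcp_rot: [3.135, 0.005, 1.776]
contact_force: [-0.6, 0.2, 6.8]
finger_gap: 18.1
```

Call:
play_rows --pt "0 0 0 5 0 0 0" --pt "0 0 0 10 0 0 0" --pt "0 0 0 15.5 0 0 0" --pt "0 -0.5 3 15.5 0 0 10" --pt "0 -1 7 15.5 0 0 20" --pt "0 -1.5 11 15.5 0 0 30" --pt "0 -2 15 15.5 0 0 40" --pt "0 -2.5 19 15.5 0 0 50" --pt "0 -3 23 15.5 0 0 60" --pt "0 -3 27 15.5 0 0 70" --pt "0 -3 31 15.5 0 0 80" --pt "0 -3 32.5 15.5 0 0 87.2" --pt "0 -3 32.5 15.5 0 0 87.2" --pt "0 -3 32.5 15.5 0 0 87.2"

```text
time: 16.62
tool_pos: [548.5, 135.5, 160.7]
tcp_rot: [3.135, 0.005, -2.988]
contact_force: [0.2, -0.7, -0.9]
finger_gap: 18.2
```

```bash
python3 look.py 6
```

```text
top
 px [301. 215.] ztop 66.4 blue [568.9  11.3  60.4] loc [126.8 -95.9] [(array([568.7,  12.5]), 'loc', array([126.8, -94.7]), 9.0, 130.2)]
 px [427. 211.] ztop 20.6 blue [ 584.2 -348.4   14.6] loc [  85.6 -453.6] [(array([ 584.7, -348.9]), 'loc', array([  86. , -454.1]), 67.3, 128.2)]
scene
 px [137.   8.] ztop 294.4 blue [  144.3 -1350.4   288.4] loc [ -505.7 -1374.4] []
 px [157.   7.] ztop 279.8 blue [   57.7 -1353.5   273.8] loc [ -591.7 -1363.9] []
 px [123.  14.] ztop 281.5 blue [  193.8 -1369.9   275.5] loc [ -459.8 -1401.4] []
 px [104.  28.] ztop 248.9 blue [  283.6 -1368.1   242.9] loc [ -370.8 -1413.6] []
 px [211. 231.] ztop 19.0 blue [ 584.5 -348.9   13. ] loc [  85.8 -454.1] []
 px [358. 267.] ztop 174.6 blue [557.7 136.5 168.6] loc [135.3  29.5] [(array([545.7, 134.3]), 'loc', array([123.1,  29.2]), 10.7, 136.4)]
 px [313. 282.] ztop 63.7 blue [567.   15.5  57.7] loc [125.5 -91.5] []
```

View pics/scene6c.png

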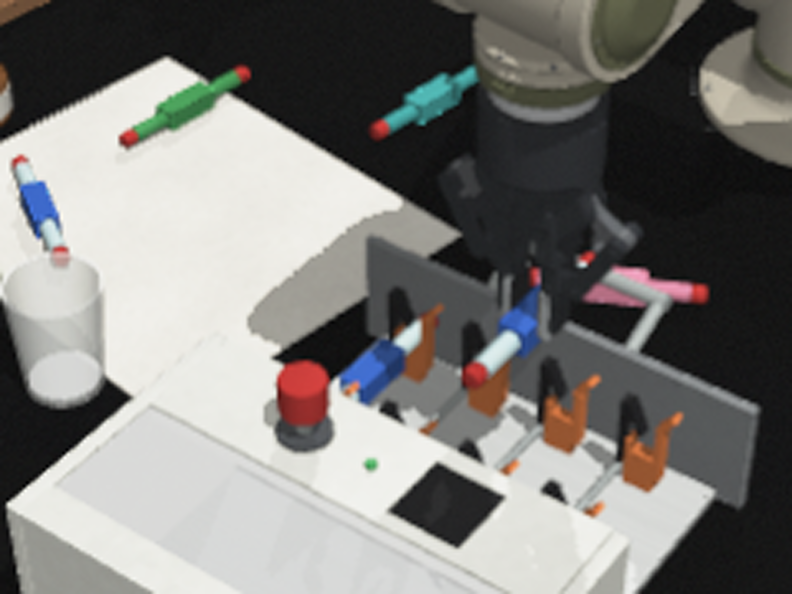

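Call:
play_rows --pt "0 -0.02 0.1 -4 0 0 0" --pt "0 -0.02 0.1 -6.5 0 0 0" --pt "0 -0.02 0.1 -7.5 0 0 0" --pt "0 -0.02 0.1 -8.2 0 0 0" --pt "0 -0.02 0.1 -8.8 0 0 0" --pt "0 -0.02 0.1 -9.4 0 0 0" --pt "0 -0.02 0.1 -10 0 0 0" --pt "0 -0.02 0.1 -10.5 0 0 0" --pt "0 -0.02 0.1 -11 0 0 0" --pt "0 -0.02 0.1 -11.1 0 0 0" --pt "0 -0.02 0.1 -11.1 0 0 0"

```text
time: 18.1
tool_pos: [548.2, 136.2, 50.2]
tcp_rot: [3.136, 0.005, -2.988]
contact_force: [-3.4, 0.7, 8.3]
finger_gap: 18.1
```

```bash
python3 look.py 7
```

```text
top
 px [301. 215.] ztop 65.3 blue [569.   11.4  59.3] loc [126.9 -95.9] [(array([568.9,  12.5]), 'loc', array([126.9, -94.7]), 9.0, 130.3)]
 px [427. 211.] ztop 21.1 blue [ 584.1 -348.5   15.1] loc [  85.5 -453.6] [(array([ 584.6, -348.8]), 'loc', array([  86., -454.]), 67.3, 128.2)]
scene
 px [161.  19.] ztop 232.0 blue [   55.7 -1343.8   226. ] loc [ -592.1 -1354.1] []
 px [132.  15.] ztop 263.8 blue [  153.6 -1378.8   257.8] loc [ -500.8 -1403.9] []
 px [107.  31.] ztop 240.4 blue [  278.3 -1355.    234.4] loc [ -374.  -1399.9] []
 px [139.  35.] ztop 195.0 blue [  156.1 -1348.3   189. ] loc [ -493.7 -1374.1] []
 px [110.  58.] ztop 131.9 blue [  279.6 -1373.6   125.9] loc [ -375.6 -1418.5] []
 px [211. 231.] ztop 18.8 blue [ 584.3 -349.1   12.8] loc [  85.6 -454.3] []
 px [313. 282.] ztop 63.6 blue [566.9  15.4  57.6] loc [125.4 -91.5] []
 px [357. 305.] ztop 64.6 blue [554.9 136.2  58.6] loc [132.5  29.6] []
```

View pics/scene7c.png

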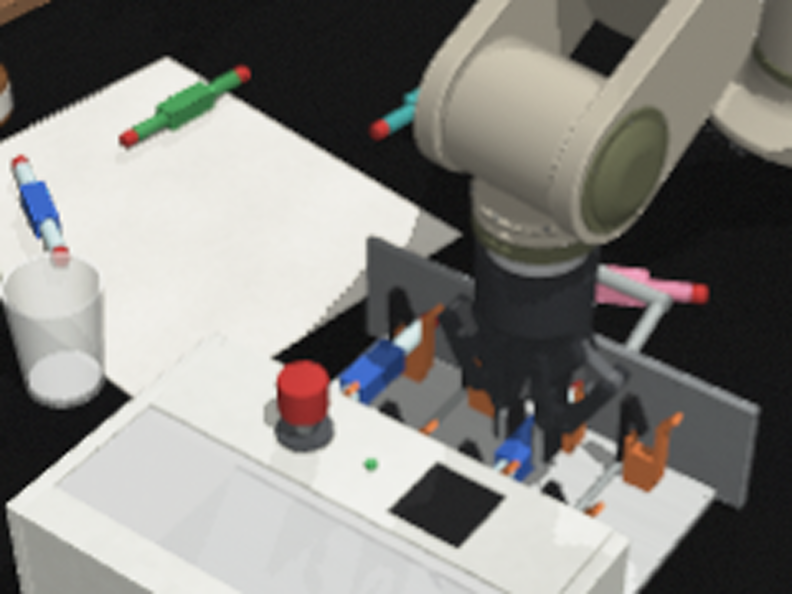

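Call:
play_rows --pt "0.45 0 0 0 0 0 0" --pt "0.45 0 0 0 0 0 0" --pt "0.45 0 0 0 0 0 0" --pt "0.45 0 0 5 0 0 0" --pt "0.45 0 0 10 0 0 0" --pt "0.45 0 -4 12 0 0 -10" --pt "0.45 0 -8 12 0 0 -20" --pt "0.45 0 -13 12 0 0 -30" --pt "0.45 0 -18 12 0 0 -40" --pt "0.45 0 -23 12 0 0 -50" --pt "0.45 0.5 -28 12 0 0 -60" --pt "0.45 1 -33 12 0 0 -70" --pt "0.45 1.5 -38 12 0 0 -80" --pt "0.45 2.5 -42 12 0 0 -90" --pt "0.6 3.65 -46 12 0 0 -100" --pt "0.6 3.65 -48.5 12 0 0 -110" --pt "0.6 3.65 -48.5 12 0 0 -121.5" --pt "0.6 3.65 -48.5 12 0 0 -121.5" --pt "0.6 3.65 -48.5 12 0 0 -121.5"

```text
time: 20.58
tool_pos: [584.8, -348.5, 170.2]
tcp_rot: [3.136, 0.005, 1.178]
contact_force: [-0.2, -0.2, -0.1]
finger_gap: 51.8
```

```bash
python3 look.py 8
```

```text
top
 px [301. 215.] ztop 66.1 blue [568.8  11.3  60.1] loc [126.6 -95.9] [(array([569.3,  13. ]), 'loc', array([127.4, -94.3]), 8.6, 129.0)]
 px [257. 223.] ztop 65.0 blue [547.8 133.7  59. ] loc [125.1  28.3] [(array([548.6, 134. ]), 'loc', array([125.9,  28.5]), 8.8, 130.7)]
scene
 px [211. 231.] ztop 19.1 blue [ 584.5 -348.8   13.1] loc [  85.9 -454. ] []
 px [313. 282.] ztop 63.8 blue [566.4  15.6  57.8] loc [124.9 -91.2] []
 px [360. 304.] ztop 63.9 blue [545.  137.6  57.9] loc [122.9  32.6] []
```

View pics/scene8c.png

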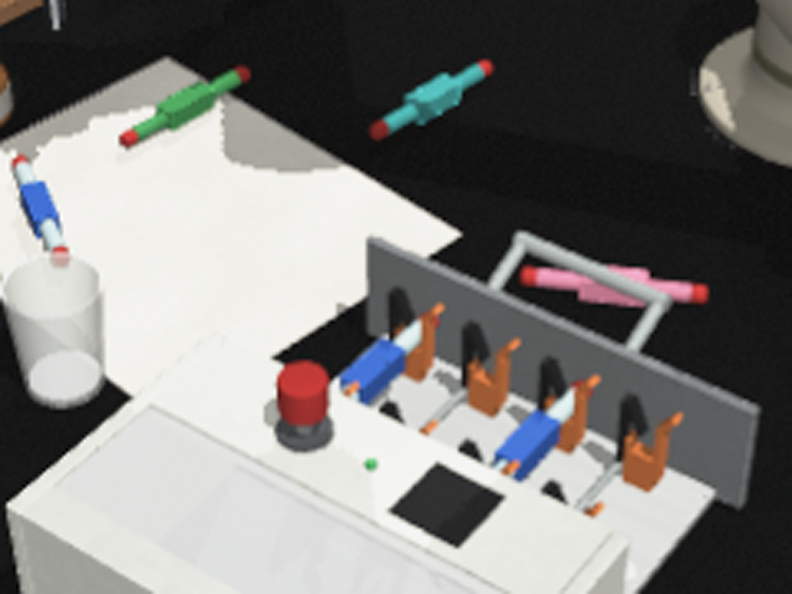

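View pics/top8c.png

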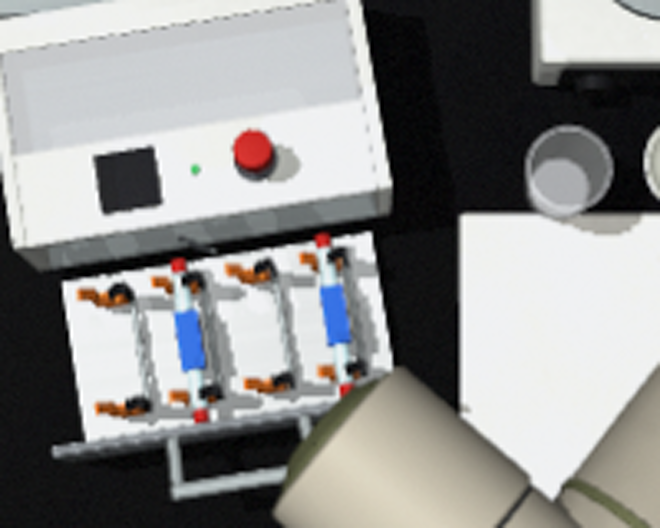

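Call:
play_rows --pt "0.6 0 0 -6 0 0 0" --pt "0.6 0 0 -12 0 0 0" --pt "0.6 0 0 -15 0 0 0" --pt "0.6 0 0 -16.7 0 0 0" --pt "0.6 0 0 -16.7 0 0 0" --pt "0 0 0 -16.7 0 0 0" --pt "0 0 0 -16.7 0 0 0" --pt "0 0 0 -16.7 0 0 0" --pt "0 0 0 -16.7 0 0 0" --pt "0 0 0 -16.7 0 0 0" --newtons 80

```text
time: 21.92
tool_pos: [585.5, -349.0, 5.3]
tcp_rot: [3.133, 0.006, 1.177]
contact_force: [-1.0, 0.0, 6.6]
finger_gap: 18.1
```

Call:
play_rows --pt "0 0 0 5 0 0 0" --pt "0 0 0 10 0 0 0" --pt "0 0 0 15.5 0 0 0" --pt "0 -0.5 4 15.5 0 0 -8" --pt "0 -1 9 15.5 0 0 -16" --pt "0 -1.5 14 15.5 0 0 -24" --pt "0 -2 19 15.5 0 0 -32" --pt "0 -2.5 24 15.5 0 0 -40" --pt "0 -3 29 15.5 0 0 -46" --pt "0 -3 34 15.5 0 0 -52" --pt "0 -3 39 15.5 0 0 -58.4" --pt "0 -3.5 44 15.5 0 0 -58.4" --pt "0 -4 49 15.5 0 0 -58.4" --pt "0 -4.7 53 15.5 0 0 -58.4" --pt "0 -4.7 54.7 15.5 0 0 -58.4" --pt "0 -4.7 54.7 15.5 0 0 -58.4" --pt "0 -4.7 54.7 15.5 0 0 -58.4"

```text
time: 24.05
tool_pos: [538.9, 196.7, 160.4]
tcp_rot: [3.132, 0.006, 0.157]
contact_force: [0.6, 0.2, -1.0]
finger_gap: 17.7
```

```bash
python3 look.py 9 | grep -v -- '-13'
```

```text
top
 px [301. 215.] ztop 66.1 blue [569.1  11.2  60.1] loc [126.9 -96. ] [(array([568.8,  12.5]), 'loc', array([126.8, -94.7]), 9.0, 130.2)]
 px [257. 223.] ztop 65.2 blue [548.2 133.8  59.2] loc [125.5  28.3] [(array([548.7, 133.9]), 'loc', array([126. ,  28.3]), 8.9, 130.4)]
scene
 px [384. 279.] ztop 174.2 blue [547.  197.4 168.2] loc [134.2  91.3] [(array([538.8, 198.5]), 'loc', array([126.3,  93.7]), 9.4, 135.0)]
 px [313. 282.] ztop 63.8 blue [566.9  15.4  57.8] loc [125.4 -91.5] []
 px [360. 304.] ztop 64.1 blue [547.2 137.5  58.1] loc [125.1  32.1] []
```

View pics/scene9c.png

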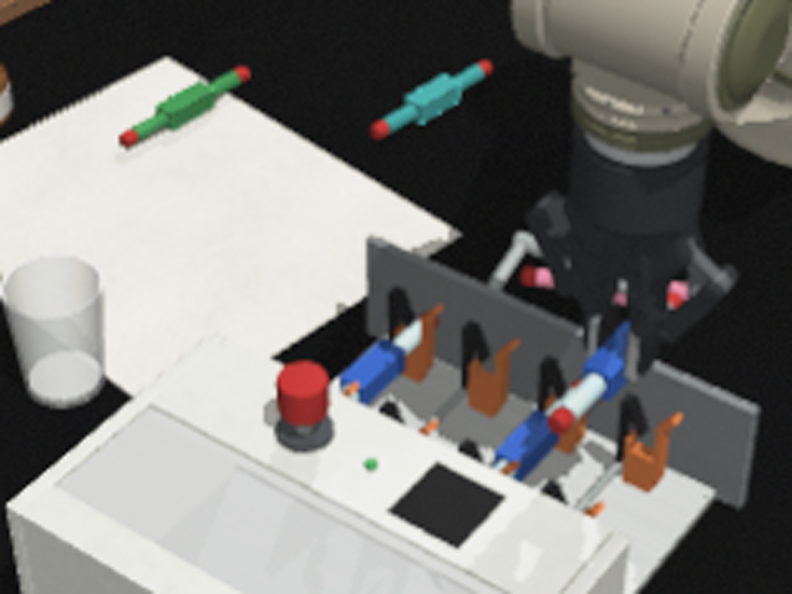

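Call:
play_rows --pt "0 -0.02 0.1 -4 0 0 0" --pt "0 -0.02 0.1 -6.5 0 0 0" --pt "0 -0.02 0.1 -7.5 0 0 0" --pt "0 -0.02 0.1 -8.2 0 0 0" --pt "0 -0.02 0.1 -8.8 0 0 0" --pt "0 -0.02 0.1 -9.4 0 0 0" --pt "0 -0.02 0.1 -10 0 0 0" --pt "0 -0.02 0.1 -10.5 0 0 0" --pt "0 -0.02 0.1 -11 0 0 0" --pt "0 -0.02 0.1 -11.1 0 0 0" --pt "0 -0.02 0.1 -11.1 0 0 0"

```text
time: 25.52
tool_pos: [538.6, 197.5, 50.1]
tcp_rot: [3.132, 0.006, 0.156]
contact_force: [-4.4, -1.4, 9.4]
finger_gap: 17.8
```

```bash
python3 look.py 10 | grep -v -- '-13'
```

```text
top
 px [301. 215.] ztop 65.1 blue [568.8  11.2  59.1] loc [126.6 -96. ] [(array([568.9,  12.5]), 'loc', array([127. , -94.7]), 9.0, 130.3)]
 px [257. 223.] ztop 65.5 blue [547.  132.8  59.5] loc [124.2  27.5] [(array([548. , 133.8]), 'loc', array([125.3,  28.4]), 8.6, 131.1)]
scene
 px [313. 282.] ztop 63.8 blue [566.5  15.7  57.8] loc [125.1 -91.2] []
 px [360. 304.] ztop 64.2 blue [546.7 137.7  58.2] loc [124.6  32.4] []
 px [382. 317.] ztop 65.9 blue [545.7 197.6  59.9] loc [133.   91.7] []
```

Call:
play_rows --pt "0.45 0 0 0 0 0 0" --pt "0.45 0 0 0 0 0 0" --pt "0.45 0 0 0 0 0 0" --pt "0.45 0 0 5 0 0 0" --pt "0.45 0 0 10 0 0 0" --pt "0.3 -5 2 13 0 0 0" --pt "0.3 -10 4 13 0 0 0" --pt "0 -15 6 13 0 0 0" --pt "0 -18 6 13 0 0 0" --pt "0 -18 6 13 0 0 0"

```text
time: 26.88
tool_pos: [357.0, 257.7, 180.4]
tcp_rot: [3.132, 0.006, 0.158]
contact_force: [0.6, -0.9, 0.2]
finger_gap: 0.1
```

```bash
python3 look.py 11 | grep -v -- '-13'
```

```text
top
 px [301. 215.] ztop 66.2 blue [568.8  11.2  60.2] loc [126.7 -96. ] [(array([568.8,  12.5]), 'loc', array([126.8, -94.7]), 9.0, 130.2)]
 px [257. 223.] ztop 65.8 blue [547.7 133.6  59.8] loc [125.   28.2] [(array([548.4, 133.8]), 'loc', array([125.6,  28.3]), 8.7, 130.3)]
 px [235. 226.] ztop 65.3 blue [540.3 195.3  59.3] loc [127.3  90.3] [(array([541. , 195.5]), 'loc', array([128. ,  90.4]), 9.1, 129.4)]
scene
 px [313. 282.] ztop 63.9 blue [566.4  15.7  57.9] loc [125.  -91.2] []
 px [360. 304.] ztop 64.1 blue [545.2 137.8  58.1] loc [123.1  32.7] []
 px [385. 316.] ztop 65.3 blue [537.7 199.1  59.3] loc [125.4  94.5] []
```

View pics/scene11c.png

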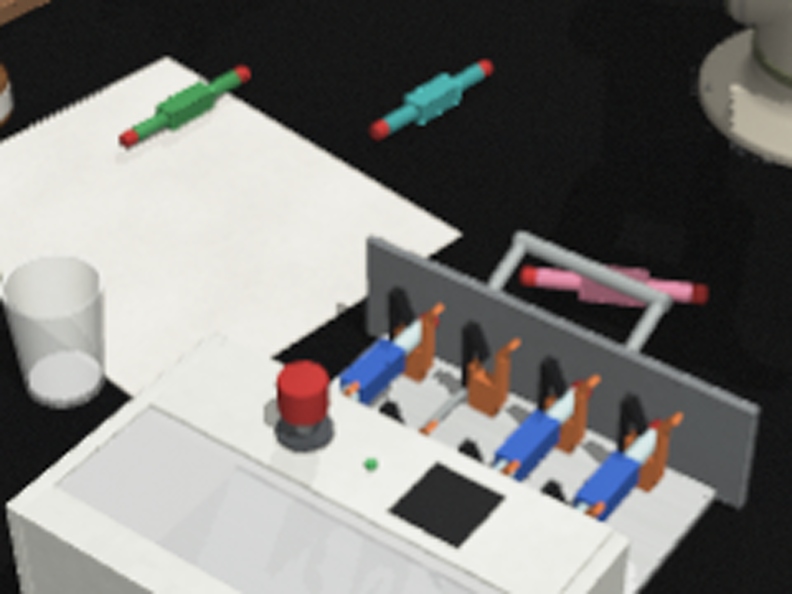

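View pics/top11c.png

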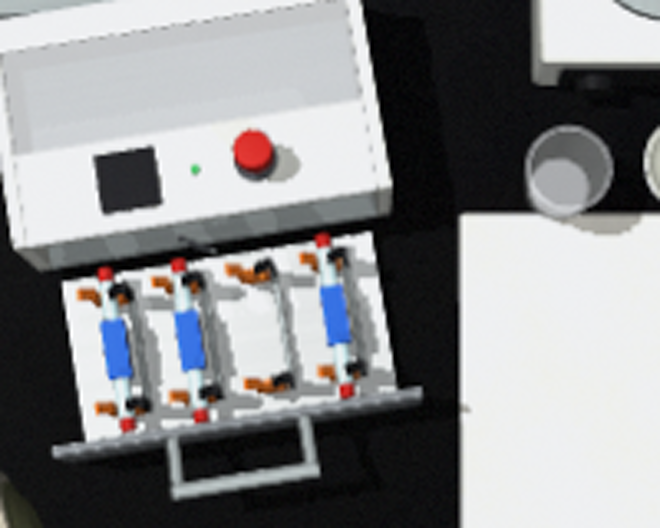

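```bash
python3 - <<'E'
from tubes import *
acc={}
for rep in range(4):
  for n in("scene","top"):
    f=grab_frame(n);W=allworld(f)
    nb,lb,sb,cb=cv2.connectedComponentsWithStats(bluepix(f))
    for i in range(1,nb):
        P=W[lb==i]
        if 60<sb[i,4]<600 and np.nanmedian(P[:,0])>480 and np.nanmedian(P[:,1])>-50:
            P=P[P[:,2]>57];lx=(P[:,0]-428.7)*.9877+(P[:,1]-86.2)*.1564
            acc.setdefault((n,int(cb[i,0]//6)),[]).append((np.median(P[:,2]),np.mean(P[lx<120][:,2]),np.mean(P[lx>132][:,2])))
for k,v in sorted(acc.items()): print(k,np.mean(v,0).round(2),len(v))
E
```

```text
('scene', 52) [63.21 62.88 63.1 ] 4
('scene', 60) [63.7  63.18 63.6 ] 4
('scene', 64) [64.71 64.71 64.45] 4
('top', 39) [63.41 63.73 63.43] 4
('top', 42) [63.62 63.64 64.16] 4
('top', 50) [63.71 63.51 64.61] 4
```

Call:
play_rows --pt "0.45 0 -2 0 0 0 10" --pt "0.45 1 -5 0 0 0 20" --pt "0.45 2 -8 0 0 0 30" --pt "0.45 3 -11 0 0 0 40" --pt "0.45 4 -14 0 0 0 50" --pt "0.45 5 -17 0 0 0 60" --pt "0.45 6 -17.15 0 0 0 70" --pt "0.45 7.2 -17.15 0 0 0 80" --pt "0.45 7.2 -17.15 0 0 0 90" --pt "0.45 7.2 -17.15 0 0 0 90" --pt "0.45 7.2 -17.15 0 0 0 90"

```text
time: 28.75
tool_pos: [430.8, 85.9, 179.9]
tcp_rot: [3.132, 0.006, 1.723]
contact_force: [0.7, -0.1, 0.0]
finger_gap: 38.2
```

Call:
play_rows --pt "0.45 -0.2 0 -4 0 0 0.3" --pt "0.45 -0.2 0 -9.1 0 0 0.3" --pt "0.45 -0.2 0 -9.1 0 0 0.3" --pt "0.45 -0.2 0 -9.1 0 0 0.3" --pt "0 -0.2 0 -9.1 0 0 0.3" --pt "0 -0.2 0 -9.1 0 0 0.3" --pt "0 -0.2 0 -9.1 0 0 0.3" --pt "0 -0.2 0 -9.1 0 0 0.3" --pt "0 -0.2 0 -9.1 0 0 0.3" --newtons 60

```text
time: 29.88
tool_pos: [429.0, 85.8, 90.4]
tcp_rot: [3.13, 0.007, 1.729]
contact_force: [-4.0, -1.7, 10.9]
finger_gap: 9.6
```

Call:
play_rows --pt "0 1 0.16 0 0 0 0" --pt "0 2.5 0.4 0 0 0 0" --pt "0 4 0.63 0 0 0 0" --pt "0 5.5 0.87 0 0 0 0" --pt "0 7 1.11 0 0 0 0" --pt "0 8.5 1.35 0 0 0 0" --pt "0 10 1.6 0 0 0 0" --pt "0 11.5 1.82 0 0 0 0" --pt "0 13 2.06 0 0 0 0" --pt "0 14.2 2.25 0 0 0 0" --pt "0 15 2.38 0 0 0 0" --pt "0 15.6 2.47 0 0 0 0" --pt "0 15.9 2.52 0 0 0 0" --pt "0 15.9 2.52 0 0 0 0" --pt "0 15.9 2.52 0 0 0 0" --pt "0 15.9 2.52 0 0 0 0"

```text
time: 31.88
tool_pos: [586.9, 111.3, 90.6]
tcp_rot: [3.133, 0.006, 1.729]
contact_force: [-5.3, 3.4, -0.7]
finger_gap: 9.9
```

Call:
play_rows --pt "0.45 0 0 0 0 0 0" --pt "0.45 0 0 0 0 0 0" --pt "0.45 0 0 0 0 0 0" --pt "0.45 0 0 5 0 0 0" --pt "0.45 0 0 10 0 0 0" --pt "0.7 0 0 13 0 0 0" --pt "0.7 0 0 13 0 0 0" --pt "0.7 5 -1.7 13 0 0 0" --pt "0.7 9.97 -3.4 13 0 0 0" --pt "0.7 9.97 -3.4 13 0 0 0" --pt "0.7 9.97 -3.4 13 0 0 0"

```text
time: 33.25
tool_pos: [686.0, 77.3, 219.2]
tcp_rot: [3.135, 0.006, 1.729]
contact_force: [-0.2, -0.6, 0.1]
finger_gap: 59.8
```

```bash
python3 look.py 12 | grep -v -- '-13'; python3 - <<'E'
from tubes import *
f=grab_frame("scene");W=allworld(f)
b=(W[...,2]>98)&(W[...,2]<115)&(W[...,0]<640)&(W[...,0]>540)&(W[...,1]>0)&(W[...,1]<220)
P=W[b];x,y,z=P.T;A=np.polyfit(y,x,1);r=x-np.polyval(A,y)
for _ in range(5):
    k2=np.abs(r)<9;A=np.polyfit(y[k2],x[k2],1);r=x-np.polyval(A,y)
Q=P[k2];print("bar (home was 588.6,116.4 in scene)",Q.mean(0))
print(proj(f,[[686.6,77.2,170],[686.6,77.2,157]]))
E
```

```text
top
scene
bar (home was 588.6,116.4 in scene) [588.67908104 116.71041486 106.96713999]
[[291.40083139 283.46774566]
 [291.61388233 288.34214922]]
```

View pics/scene12c.png

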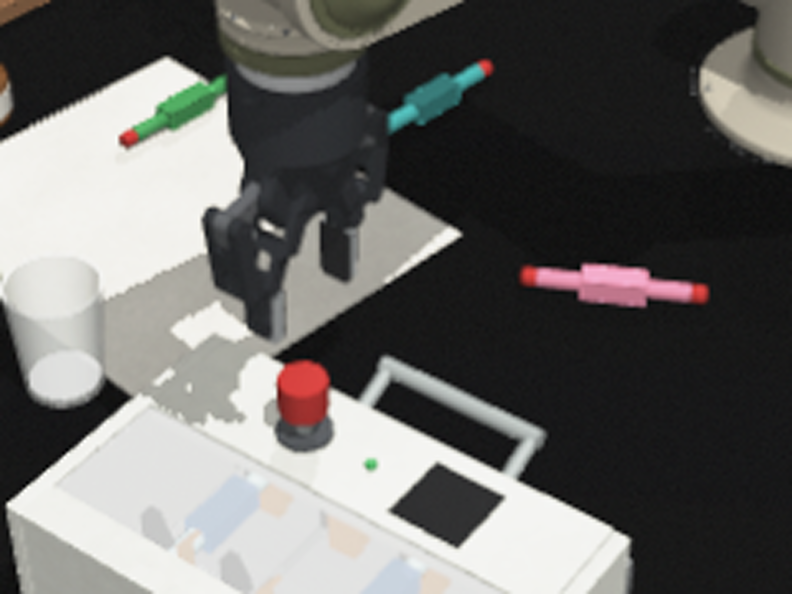

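Call:
play_rows --pt "0.7 0.05 0 -4 0 0 0" --pt "0.7 0.05 0 -7.6 0 0 0" --pt "0.7 0.05 0 -7.6 0 0 0" --pt "0.7 0.05 0 -7.6 0 0 0" --pt "0 0.05 0 -7.6 0 0 0" --pt "0 0.05 0 -7.6 0 0 0" --pt "0 0.05 0 -7.6 0 0 0" --pt "0 0.05 0 -7.6 0 0 0" --pt "0 0.05 0 -7.6 0 0 0" --newtons 100

```text
time: 34.52
tool_pos: [688.3, 78.1, 147.5]
tcp_rot: [3.125, 0.007, 1.73]
contact_force: [7.1, 0.8, 4.6]
finger_gap: 29.1
```

Call:
play_rows --pt "0 0 0 1 0 0 0" --pt "0 0 0 2 0 0 0" --pt "0 0 0 2.8 0 0 0" --pt "0 0 0 3.2 0 0 0" --pt "0 0 0 3.2 0 0 0" --pt "0 0 0 3.2 0 0 0" --pt "0 0 0 3.2 0 0 0"

```text
time: 35.4
tool_pos: [688.3, 78.1, 177.7]
tcp_rot: [3.127, 0.006, 1.73]
contact_force: [7.0, 1.3, -15.8]
finger_gap: 29.1
```

```bash
cat > kn.py <<'E'
from tubes import *
f=grab_frame("scene");W=allworld(f)
k=(redpix(f)>0)&(W[...,2]>135)&(W[...,0]>600)
print("knob red z",np.percentile(W[k][:,2],[2,50,95]).round(1),k.sum(),W[k].mean(0).round(1))
c=f["image"][220:330,220:380];import sys
cv2.imwrite(f"pics/kn{sys.argv[1]}.png",cv2.resize(c,None,fx=4.5,fy=4.5,interpolation=cv2.INTER_CUBIC))
print(get_obs()["contact_force"].round(1))
E
python3 kn.py 1
```

```text
knob red z [178.6 197.2 208.2] 141 [686.9  88.3 194.8]
[  7.8   0.7 -15. ]
```

View pics/kn1.png

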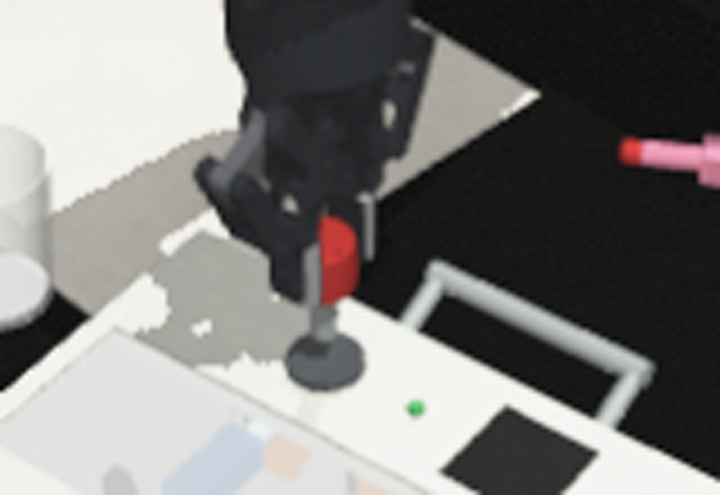

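Call:
play_rows --pt "0 0 0 0.4 0 0 0" --pt "0 0 0 0.4 0 0 0" --pt "0 0 0 0.4 0 0 0" --pt "0.7 0 0 0 0 0 0" --pt "0.7 0 0 0 0 0 0" --pt "0.7 0 0 0 0 0 0" --pt "0.7 0 0 0 0 0 0" --pt "0.7 0 0 5 0 0 0" --pt "0.7 0 0 8 0 0 0" --pt "0.7 -6 0 8 0 0 0" --pt "0.7 -12 0 8 0 0 0" --pt "0.7 -18 5 8 0 0 0" --pt "0.7 -24 10 8 0 0 0" --pt "0.7 -28 15 8 0 0 0" --pt "0.7 -30 18 8 0 0 0" --pt "0.7 -30 18 8 0 0 0"

```text
time: 37.45
tool_pos: [385.9, 260.3, 258.6]
tcp_rot: [3.126, 0.006, 1.735]
contact_force: [0.3, -0.4, -0.6]
finger_gap: 59.7
```

```bash
python3 kn.py 2; python3 look.py 13| grep -v -- '-13'
python3 - <<'E'
from tubes import *
f=grab_frame("scene");W=allworld(f)
b=(W[...,2]>98)&(W[...,2]<115)&(W[...,0]<640)&(W[...,0]>540)&(W[...,1]>0)&(W[...,1]<220)
P=W[b];x,y,z=P.T;A=np.polyfit(y,x,1);r=x-np.polyval(A,y)
for _ in range(5):
    k2=np.abs(r)<9;A=np.polyfit(y[k2],x[k2],1);r=x-np.polyval(A,y)
print("bar (home was 588.6,116.4 in scene)",P[k2].mean(0))
E
```

```text
knob red z [147.4 166.8 171. ] 250 [692.6  83.2 163.4]
[-0.6  0.   0.1]
top
scene
bar (home was 588.6,116.4 in scene) [588.78921847 116.10568808 107.21602258]
```

View pics/scene13.png

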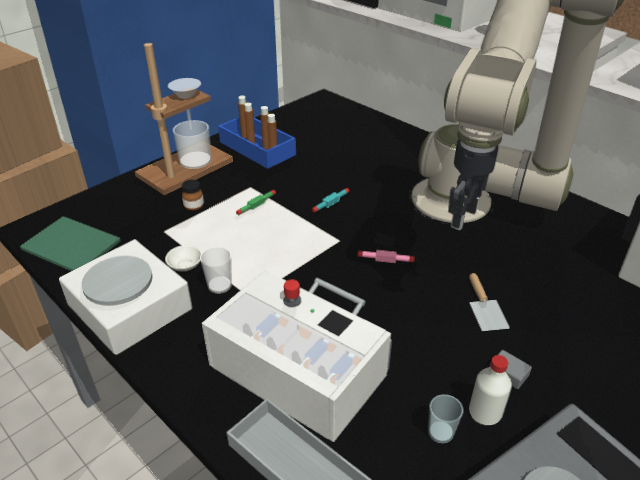

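View pics/top13c.png

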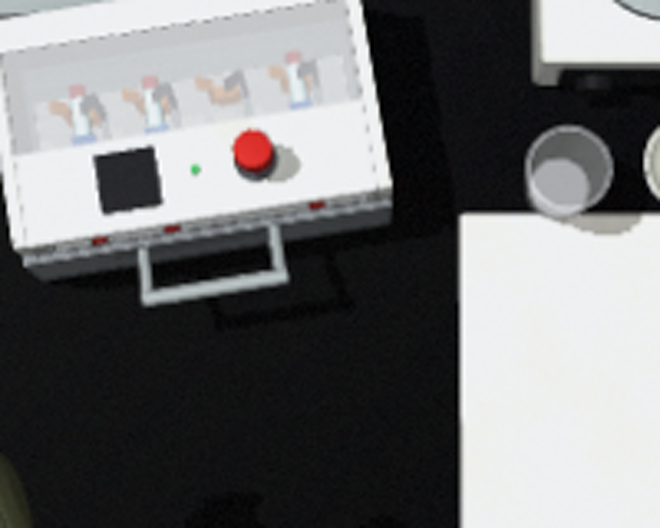

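```bash
python3 -c "
from station import sign_off; print(sign_off())"
```

```text
the job is handed in; nothing more can be done
None
```

The full sequence is done and the job was handed in at about 37.5 s on the robot's clock. `sign_off()` reports no verdict.

**What I did:** I pulled the carriage out to its stop, about 160 mm, and it stayed out. There were three blue-sleeved tubes on the bench. I pressed them into the two clips nearest the cabinet's +y side and the one nearest its −y side. I then pushed the carriage home and pulled the red knob up about 30 mm, where the upward load rose to about 15 N. I released it and moved the arm clear.

**Last checks:**
- **Tubes:** With the carriage out, the tubes lay within about 2 mm of the clip centrelines and within 0.5° of the clip axis. Their sleeve tops measured 63 to 65 mm, against 65 mm for fully seated. After the push home they still showed in their clips through the window.
- **Carriage:** The handle bar is back within 0.3 mm of its first measured home position.
- **Knob:** Its top is back at about 171 mm, so it is down.
- **Robot and bystanders:** The robot touches nothing, and the bystanders and look-alike tubes appear undisturbed in the last pictures.

**Disagreements:** The two cameras differed by 2 to 4 mm sideways, so I averaged them. The scene camera showed the last tube's sleeve about 1 mm higher than the other two. The top camera did not show that, and it is within tolerance, so I did not press it again.

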